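# Fit a circlip on a pulley shaft with circlip pliers

## Task

Fit the circlip that lies on the shaft end of the pulley unit: put the bent tips of the circlip pliers into the gap between its lugs, squeeze the grips right home to spread it, and work it down over the shaft until it rests on the pulley's hub, then let it close. It must end up flat and fully closed in the groove all round, with the pliers laid back flat on the wood block; leave the oil can and the tin standing where they are.

Things in the scene. Friction and masses are not known exactly. Their poses are not given: they have to be found in the camera images.
- unit: Fixed pulley unit: green foot 116x116x14 mm, toothed pulley 94 mm across (top 73 mm up), hub 59 mm across with its flat face 84 mm up, upright oiled steel shaft (friction about 0.2). Origin: shaft axis at the bench top, z up. Shaft diameters: groove 47.6 mm from 84 to 90 mm up; land 52 mm to 98 mm; 45 degree chamfer to 101 mm; pilot end 45 mm, to 112 mm.
- circlip: Dark steel external circlip, 4 mm thick, inside 48.2 mm, outside 63 mm, 42 g. Origin: centre of its underside; x points from the centre to the middle of the gap between its two lugs, z up. It starts nearly level, over the pilot on the chamfer, underside 100 mm above the bench, gap towards the robot; closed in the groove it rests on the hub, underside 84 mm up.
- clip_gap (a point): Top face of the circlip, in the middle of the gap, 36 mm from its centre; axes as the circlip's. The lugs reach 28 to 44 mm from the centre; their facing edges are 19 mm apart at rest, each with a notch (2 mm deep, 45 degree flanks) centred level with this point, where a tip of the pliers settles.
- clip_back (a point): Top face of the circlip at its back, 27.5 mm behind its centre. Spread, the ring just clears the land, and only when set 2 to 5 mm back (its centre behind the shaft axis, away from the gap); set less far back, the back hangs up on the land and the ring tilts: raise it level, ease it back and try again. Once in the groove draw it forward to 1 mm before letting it close.
- clip_left (a joint): Spread of the circlip: rad by which its left arm has turned outward about the back (the right arm equally). 0 = closed. Pliers at their stop give about 0.11, just enough to pass the land. It springs shut (0.12 N m an arm at 0, plus 1.2 N m per rad).
- circlip_pliers: Pliers for outside rings, 150 mm long, 0.15 kg, balanced 50 mm behind the pivot, lying on the block. Origin: on the pivot, level with the underside of the red grips; x to the nose, z up. Grips 18 mm high, 10 mm wide, 26 to 88 mm behind the pivot. The jaws end 57 mm ahead of it, 4 to 14 mm up. A spring opens the grips again.
- grips (a point): Between the grips, 52 mm behind the pivot, at their mid-height: squeeze here. 65 mm across the outsides at rest, about 38 mm at the stop; closing spreads the tips and takes 10 N a grip at first, 18 N with the ring; 30 to 40 N against the stop holds firmly. Held by 3 mm of squeeze the tips still fit the gap; lift slowly or the pliers tip in the fingers.
- tips (a point): Midway between the tips, at the level of their shoulders: 52 mm ahead of the pivot, 6 mm below the underside of the grips; axes as the pliers'. Below it each tip is a round pin 5 mm thick, 7 mm long; at rest the pair is 11 mm wide. The shoulders (pair 17 mm wide, 10 mm along x) come over the lugs and push them down.
- plier_left (a joint): Opening of the pliers: rad by which the left half has turned (the right equally). 0 = at rest, tips together; 0.26 = stop, tips wide apart.
- block: Red wood offcut 130x84x28 mm, fixed; the pliers lie across its short side with the tips hanging over a long edge. Origin: centre of its underside; x along its length.
- oil_can: Red oil can with a thin spout, 64 mm across, 143 mm high, loose. Origin: centre of its underside.
- grease_tin: Squat green tin, 75 mm across, 58 mm high, loose. Origin: centre of its underside.
Things that resemble listed ones, but are neither listed nor needed, are in the scene too. Of the things that look like the circlip_pliers, the smaller one is meant. Several things have the shape of the circlip; the one meant has the colours described above.

How it is judged:
By the outcome, as a careful person would: the job done as asked, in the order asked, and still so for the second after the job is handed in, with the robot touching nothing.
It also fails if it takes over 54 s, if anything falls off the work surface, if the arm or the gripper's body presses on something with over 40 N, if the wrist force passes 120 N, or if a joint passes its speed limit or range.

## Robot

A 6-joint arm with a two-finger parallel gripper is mounted at the origin on a cart in front of the work surface, level with it; the furniture and walls round the work are solid. World frame = base frame: x ahead of the robot, y to its left, z up, the work surface at z = 0. Lengths are in mm, angles in rad, forces in N, time in s.
With the tool pointing down it reaches from about 275 to 750 mm from the base axis. Payload 10.2 kg.
Tool frame: the origin (TCP) lies between the finger pads; the fingertips stand 11 mm ahead of it and the grasp point (between the pads) lies 8 mm behind it (env.tip_extent is the distance from the TCP to the fingertips, in mm); z points along the fingers, y is the line along which they close (so a half turn about z gives the same grasp; the last joint's range is limited). The gripper opens to 85 mm and grips with 20 to 120 N. Pads are 22 mm wide; open, the fingers measure 114 mm over their backs; the gripper's body (76 mm by 85 mm) begins 54 mm behind the grasp point. The pads swing forward as they close: fully open they stand 13 mm farther back than shut.
Start: joints at [-1.435, 0.313, 1.498, -0, 1.331, -0.223], TCP at [184.342, -491.578, 242.294] pointing down, gripper open.
Joint ranges: [-2.94, 2.94], [-0.97, 2.17], [0.19, 2.56], [-1.23, 4.37], [0.02, 3.11], [-2.88, 2.88]. Speed limits (rad/s): [2.39, 2.39, 3.01, 3.14, 3.14, 3.14].

## Interface

Orientations are given as a unit quaternion [w, x, y, z].
In Python, from bench import env gives the robot as it stands.
- The arm moves only by the shell command python3 -m crank 'ROWS' [OPENING]. ROWS is JSON, one flat list of numbers, 6 for each row, row after row: the shift along the tool's x, y, z in m, then the turn, a rotation vector about the tool's x, y, z in degrees. A call has exactly 10 rows; each row is the pose to reach, as a shift and turn from the pose commanded when the call began, along the tool's axes at that moment; what a row does not reach only later rows make up. A row lasts 1/12 s, in which the tool goes at most 41.7 mm and 7.16 degrees, less where a joint would pass 70% of its speed; a pose out of reach is approached as far as the arm can. A call with a gripper value outside its range is refused whole. OPENING is the closure, from 0 (fully open) to 1 (shut), set as the call begins (- or left out, the last holds). The fingers move at their own pace and stop on an object; the grip force is fixed at half the most. Time passes only in rows, so rows that repeat a pose let the fingers close, or fill a call up. It gives the time, the measured TCP pose, the force, the opening and the grip force at its end, in the units of the state.
- env.observe(): the state, without advancing time (a new reading comes with each control period).
- env.camera(name): name is "scene" or "side" or "wrist"; returns a dict with "img" (384x512x3 uint8, red, green, blue), "K" (3x3 intrinsics, pixels), "xyz" and "orientation" of the camera in the world. Camera axes: x right, y down, z forward; pixel columns grow to the right and rows downward; lengths in mm; the calibration is good to about 2 mm. A picture is of the moment at which its call begins. There is no depth.
- env.finish_job(): hands the job in; it is judged then, once.
The state is a dict: "time_s": time; "joints": joint angles; "dq": joint speeds; "joint_torque": joint torques, N m; "ee_pos": TCP position; "ee_rot": TCP orientation; "force": force on the tool from outside, world axes, zero at the start; "moment": the same for the moment, N m; "width": finger opening in mm; "gripper_force": force on a finger pad.
Only numpy, scipy, OpenCV 4.12 (cv2) and the standard library are available. Lean on these libraries where they do the work, as an engineer would, in place of code of your own. Each camera call takes 0.05 s, during which the arm holds its last target. There are 200 camera calls.

## Working session

There is one attempt and no reset: what is moved stays moved. The work goes in short steps, Python scripts to look and compute and a shell command to move; the robot and the scene stay as the last step left them, time stands still between calls to the robot, and variables do not carry over. Pictures are saved under pics/ and viewed, at most 10 in all, crops included, and the job is handed in when it is done.

```bash
mkdir -p pics; ls
cat > h.py <<'E'
from bench import env
import numpy as np, cv2
from scipy.spatial.transform import Rotation as R
def q2R(q): return R.from_quat([q[1],q[2],q[3],q[0]]).as_matrix()
def cam(n):
    c=env.camera(n); return c['img'],np.array(c['K']),np.array(c['xyz'],float),q2R(c['orientation'])
def ray(c,u,v,z):
    _,K,p,Rm=c; d=Rm@np.linalg.inv(K)@np.array([u,v,1.]); return p+d*(z-p[2])/d[2]
def proj(c,P):
    _,K,p,Rm=c; q=K@(Rm.T@(np.array(P,float)-p)); return q[:2]/q[2]
def save(n,img): cv2.imwrite('pics/'+n,img[...,::-1])
E
python3 - <<'E'
from h import *
a=cam('scene');b=cam('side')
import pickle;pickle.dump((a,b),open('c0.pkl','wb'))
i=np.vstack([a[0],b[0]]); save('a.png',a[0]);save('b.png',b[0])
for c in(a,b):print(c[1].tolist(),c[2],c[3].round(3).tolist())
o=env.observe();print(o)
E
```

```text
pics
[[355.11611126192287, 0.0, 257.4755489125558], [0.0, 355.11611126192287, 193.1433585787493], [0.0, 0.0, 1.0]] [103.97446072 450.94580102 618.92286197] [[-0.708, -0.439, 0.552], [-0.706, 0.438, -0.557], [0.003, -0.785, -0.62]]
[[426.9662334460054, 0.0, 253.95839930550383], [0.0, 426.9662334460054, 193.1657229591398], [0.0, 0.0, 1.0]] [310.85306283 888.34000367 822.64476672] [[-0.961, -0.164, 0.223], [-0.277, 0.589, -0.759], [-0.007, -0.791, -0.612]]
{'time_s': 0.1, 'joints': array([-1.43541334e+00,  3.13356480e-01,  1.49837578e+00, -1.01449384e-05,
        1.33103172e+00, -2.23401148e-01]), 'dq': array([-1.60383768e-04, -2.13337531e-03, -1.96776671e-03, -8.52659990e-05,
        4.15561131e-04, -6.68321883e-04]), 'joint_torque': array([ 2.35752617e-03, -4.12898755e+01, -2.60142589e+01, -2.23360885e-04,
        3.03026362e-03, -9.31623163e-06]), 'ee_pos': array([ 184.30000014, -491.33961494,  241.80600707]), 'ee_rot': array([-5.85315137e-04,  9.83951965e-01,  1.78432586e-01,  2.08443907e-05]), 'force': array([-0.71148787, -0.7066723 , -0.3761204 ]), 'moment': array([ 0.01852989, -0.00488062,  0.01385063]), 'gripper_force': 0.0, 'width': 85.61367336364982}
```

View pics/a.png

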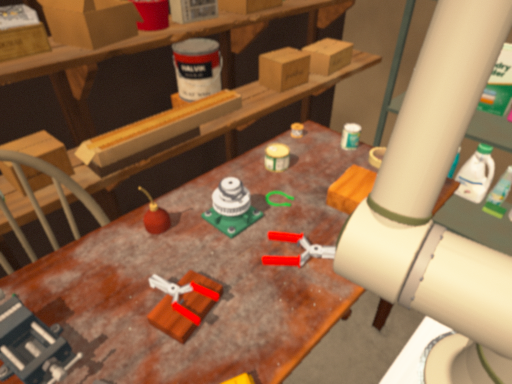

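View pics/b.png

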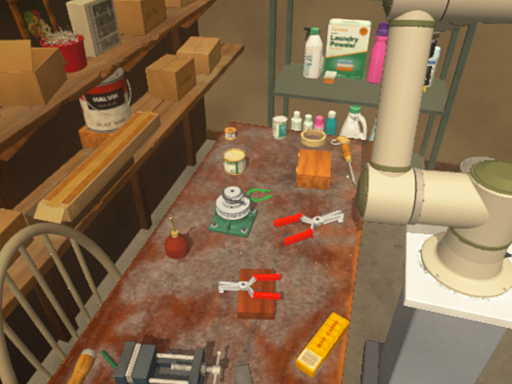

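Scene picture: pliers on the block at about (182,292) and larger loose pliers at (300,250); the unit at (232,205); rings are the dark one on the shaft end (232,185) and a green one on the bench (279,199); oil can (156,218); tin (277,157). In the side picture the pliers are at (248,288), the loose ones at (310,225), and the unit at (233,205). I choose the pliers on the block and the dark ring, and check both close up.

Run:
```python
from h import *
import pickle
a,b=pickle.load(open('c0.pkl','rb'))
def crop(c,u,v,w,h): return cv2.resize(c[0][v:v+h,u:u+w],(400,300),interpolation=cv2.INTER_CUBIC)
save('c.png',np.vstack([np.hstack([crop(a,192,170,80,60),crop(b,195,180,80,60)]),np.hstack([crop(a,137,264,100,75),crop(b,205,260,100,75)])]))
```

```text
(no output)
```

View pics/c.png

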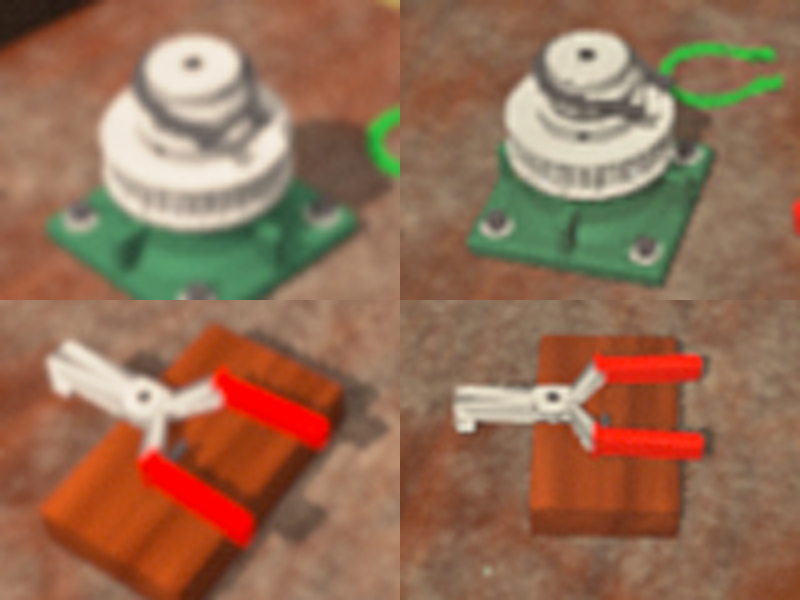

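Close crop: the dark ring sits on the shaft end in both views, its lugs towards the robot (scene crop (250,140), side crop (650,110)). The pliers have bent tips and red grips and lie on the block with the nose away from the robot.

Run:
```python
from h import *
import pickle
a,b=pickle.load(open('c0.pkl','rb'))
A=lambda u,v:(137+u/4,264+(v-300)/4); B=lambda u,v:(205+(u-400)/4,260+(v-300)/4)
TA=lambda u,v:(192+u/5,170+v/5); TB=lambda u,v:(195+(u-400)/5,180+v/5)
def tri(n,pa,pb,z):
    print(n,ray(a,*pa,z).round(1)[:2],ray(b,*pb,z).round(1)[:2])
tri('shaft',TA(193,66),TB(585,57),112)
tri('pivot',A(143,397),B(553,398),44)
tri('gL end',A(325,428),B(702,361),46) # 
tri('gL front',A(220,378),B(601,364),46)
tri('gR front',A(148,462),B(598,436),46)
tri('gR end',A(245,528),B(702,440),46)
# block top corners z=28 : far(left-rear) etc
tri('blk rightfar?',A(215,325),B(678,337),28)
tri('blk',A(345,385),B(680,509),28) 
for n,p in dict(a=A(215,325),b=A(345,385),c=A(180,590),d=A(42,512)).items(): print('sc',n,ray(a,*p,28).round(1))
for n,p in dict(a=B(540,337),b=B(678,337),c=B(680,509),d=B(528,509)).items(): print('sd',n,ray(b,*p,28).round(1))
for n,p in dict(a=TA(47,222),b=TA(358,218)).items(): print('foot sc',n,ray(a,*p,14).round(1))
for n,p in dict(b=TB(715,150),c=TB(660,280),d=TB(468,240)).items(): print('foot sd',n,ray(b,*p,14).round(1))
```

```text
shaft [627.8  13.8] [630.   15.3]
pivot [521.7 263.1] [522.3 264.2]
gL end [444.2 212.8] [444.7 214.8]
gL front [503.  230.5] [501.9 233.3]
gR front [488.1 283.1] [488.9 285.3]
gR end [429.1 272.1] [431.2 272. ]
blk rightfar? [544.8 204.8] [466.5 184.3]
blk [467.4 181.6] [434.8 308. ]
sc a [544.8 204.8  28. ]
sc b [467.4 181.6  28. ]
sc c [435.3 305.7  28. ]
sc d [512.6 328.1  28. ]
sd a [548.6 207.4  28. ]
sd b [466.5 184.3  28. ]
sd c [434.8 308.   28. ]
sd d [516.6 331.1  28. ]
foot sc a [682.1  70.8  14. ]
foot sc b [572.1 -43.8  14. ]
foot sd b [571.7 -40.1  14. ]
foot sd c [570.9  74.7  14. ]
foot sd d [684.   72.7  14. ]
```

```bash
cat >> h.py <<'E'
def go(xyz,yaw,pitch=0):
    "tool-down target: tool x at yaw deg in world; print shift (mm) and turn (deg) in tool axes from present"
    o=env.observe(); p=np.array(o['ee_pos'])+[0.04,-0.2,0.5]; Rt=q2R(o['ee_rot'])
    Y=np.radians(yaw); c,s=np.cos(Y),np.sin(Y)
    G=np.array([[c,s,0],[s,-c,0],[0,0,-1.]])
    print('at',p.round(1),'yaw',np.degrees(np.arctan2(Rt[1,0],Rt[0,0])).round(2),'shift',(Rt.T@(np.array(xyz)-p)).round(1),'turn',np.degrees(R.from_matrix(Rt.T@G).as_rotvec()).round(2), 't',o['time_s'],'w',o['width'],'f',o['gripper_force'])
E
python3 -c "
from h import *
go([471.5,251,150],14);print(env.tip_extent)"
```

```text
at [ 184.3 -491.5  242.3] yaw 20.56 shift [ 529.6 -594.3   93.1] turn [-0.07 -0.01  6.56] t 0.1 w 85.61367336364982 f 0.0
11.0
```

```bash
python3 -m crank '[0.53,-0.594,0.093,0,0,6.56, 0.53,-0.594,0.093,0,0,6.56, 0.53,-0.594,0.093,0,0,6.56, 0.53,-0.594,0.093,0,0,6.56, 0.53,-0.594,0.093,0,0,6.56, 0.53,-0.594,0.093,0,0,6.56, 0.53,-0.594,0.093,0,0,6.56, 0.53,-0.594,0.093,0,0,6.56, 0.53,-0.594,0.093,0,0,6.56, 0.53,-0.594,0.093,0,0,6.56]' 0.1; python3 -c "
from h import *
go([471.5,251,150],14)"
```

```text
time_s: 0.93
ee_pos: [333.9, -103.7, 193.8]
ee_rot: [0.0, 0.993, 0.122, 0.0]
force: [0.9, -0.7, -0.0]
width: 76.8
gripper_force: 0.0
at [ 334.  -103.9  194.3] yaw 13.96 shift [ 219.1 -311.3   44.3] turn [ 0.02 -0.01 -0.04] t 0.9333 w 76.79880655949827 f 0.0
```

```bash
python3 -m crank '[0.219,-0.311,0.044,0,0,0, 0.219,-0.311,0.044,0,0,0, 0.219,-0.311,0.044,0,0,0, 0.219,-0.311,0.044,0,0,0, 0.219,-0.311,0.044,0,0,0, 0.219,-0.311,0.044,0,0,0, 0.219,-0.311,0.044,0,0,0, 0.219,-0.311,0.044,0,0,0, 0.219,-0.311,0.044,0,0,0, 0.219,-0.311,0.044,0,0,0]' 0.1
python3 - <<'E'
from h import *
go([471.5,251,150],14)
w=cam('wrist');save('w1.png',w[0]);import pickle;pickle.dump(w,open('w1.pkl','wb'));print(w[2],w[3].round(3).tolist())
for P in ([522,263.6,44],[471.5,251,46],[437.5,243,46],[572,276,32]):print(proj(w,P))
E
```

```text
time_s: 1.77
ee_pos: [471.6, 253.5, 148.6]
ee_rot: [-0.0, 0.992, 0.124, -0.0]
force: [0.3, -0.4, -0.9]
width: 76.9
gripper_force: 0.0
at [471.7 253.3 149.1] yaw 14.2 shift [-0.7  2.2 -0.9] turn [-0.05  0.03  0.2 ] t 1.7667 w 76.90335970109092 f 0.0
[550.61340706 272.30142725 280.22637868] [[0.246, -0.919, -0.307], [-0.969, -0.234, -0.077], [-0.001, 0.317, -0.949]]
[258.34369425 129.72226905]
[257.94138753 193.8016108 ]
[257.14783258 232.03012987]
[258.79829624  59.20261584]
```

View pics/w1.png

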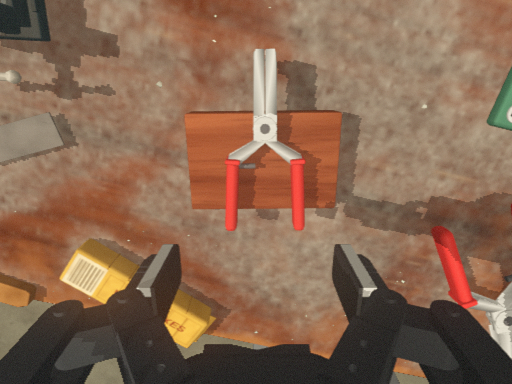

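Wrist view: pliers straight up the image, pivot at (264.5,128), grip ends at (231,227) and (298,226), nose at (265,50).

Run:
```python
from h import *
import pickle;w=pickle.load(open('w1.pkl','rb'))
P=ray(w,264.5,128,44);print(P)
e1=ray(w,231,229,40);e2=ray(w,298,228,40);print(e1,e2,(e1+e2)/2)
n=ray(w,265,50,42);print(n); d=P-(e1+e2)/2; print(np.degrees(np.arctan2(d[1],d[0])),np.hypot(*d[:2]))
d=n-P; print(np.degrees(np.arctan2(d[1],d[0])),np.hypot(*d[:2]))
Y=np.radians(13.7);print(P[:2]-52*np.array([np.cos(Y),np.sin(Y)]))
go([471,249.5,60],14)
```

```text
[524.45626084 259.30024971  44.        ]
[431.7771991  265.31500126  40.        ] [447.28137164 208.37371919  40.        ] [439.52928537 236.84436022  40.        ]
[578.1828765  273.02852544  42.        ]
14.81085546224255 87.84564949731684
14.333574054515191 55.45281584480488
[473.9357066  246.98466612]
at [471.3 252.  149.1] yaw 14.21 shift [-0.8  2.4 89.1] turn [-0.03  0.07  0.21] t 1.8167 w 76.95045664961756 f 0.0
```

```bash
python3 -m crank '[0,0.003,0.02,0,0,0.2, 0,0.003,0.04,0,0,0.2, 0,0.003,0.045,0,0,0.2, 0,0.003,0.045,0,0,0.2, 0,0.003,0.045,0,0,0.2, 0,0.003,0.045,0,0,0.2, 0,0.003,0.045,0,0,0.2, 0,0.003,0.045,0,0,0.2, 0,0.003,0.045,0,0,0.2, 0,0.003,0.045,0,0,0.2]' 0.1
python3 - <<'E'
from h import *
go([472.5,249,100],14)
w=cam('wrist');save('w2.png',w[0]);import pickle;pickle.dump(w,open('w2.pkl','wb'));o=env.observe()
print(o['ee_pos'],proj(w,o['ee_pos']))
im=w[0].astype(int);m=((im[...,0]>180)&(im[...,1]<60)&(im[...,2]<60)).astype(np.uint8)
n,l,s,c=cv2.connectedComponentsWithStats(m)
for i in range(1,n):
    if s[i,4]>150:
        k=cv2.minAreaRect(np.argwhere(l==i)[:,::-1].astype(np.float32)); print(s[i],k)
        print(ray(w,*k[0],40))
E
```

```text
time_s: 2.65
ee_pos: [472.0, 246.2, 105.2]
ee_rot: [-0.0, 0.993, 0.12, 0.0]
force: [-0.3, 0.5, -0.5]
width: 76.4
gripper_force: 0.0
at [472.  246.  105.7] yaw 13.8 shift [ 1.2 -2.8  5.7] turn [ 0.   -0.02 -0.2 ] t 2.65 w 76.43948030077867 f 0.0
[471.92864098 246.15898017 105.14679445] [254.05082817 260.07295057]
[462 255  26  76 633] ((476.8216247558594, 293.1702880859375), (75.80064392089844, 22.350528717041016), 72.89727020263672)
[445.82500672  61.35131489  40.        ]
```

View pics/w2.png

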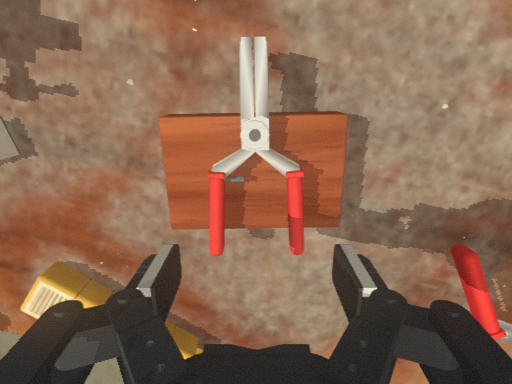

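Run:
```python
from h import *
import pickle;w=pickle.load(open('w2.pkl','rb'))
P=ray(w,255,135,44);e=ray(w,257,251.5,40);n=ray(w,254,38,42);print(P,e,n)
d=n-e;print(np.degrees(np.arctan2(d[1],d[0])),np.hypot(*(P-e)[:2]))
Y=np.radians(14);print(P[:2]-52*np.array([np.cos(Y),np.sin(Y)]))
P=w[2];go([472,246.5,41],14.5)
```

```text
[524.03026575 258.70813313  44.        ] [440.43958796 236.686425    40.        ] [578.42388425 272.66624315  42.        ]
14.614620251638803 86.44279635928616
[473.57488799 246.12819456]
at [472.  246.  105.6] yaw 13.8 shift [ 0.1 -0.5 64.6] turn [ 0.   -0.02 -0.7 ] t 2.7 w 77.10783110172166 f 0.0
```

Run:
```python
from h import *
import pickle;w=pickle.load(open('w2.pkl','rb'))
K=w[1];print(K[0,0],w[2])
t=np.array([472,246.2,105.2])
for v in (243,250):
  D=K[0,0]*76.6/154
  q=np.linalg.inv(K)@np.array([257,v,1.])*D; P=w[2]+w[3]@q; print(P-t)
for dz in(-11,-5,0,5,10):
  for s in(-1,1):
    Y=np.radians(13.8);u=np.array([np.sin(Y),-np.cos(Y),0])*38.3*s
    f=np.array([np.cos(Y),np.sin(Y),0])*11
    print(dz,s,proj(w,t+u+f+[0,0,dz]),proj(w,t+u-f+[0,0,dz]))
```

```text
300.5254938031597 [550.96786252 264.51506661 236.93017248]
[ 8.72045468  0.60890898 -1.70514521]
[ 5.51296143 -0.18271569 -0.60588396]
-11 -1 [181.06460111 230.26775673] [184.19603893 266.68672301]
-11 1 [327.18078892 230.41586336] [324.14248208 266.82319521]
-5 -1 [178.24449646 235.54543804] [181.61156453 273.03929735]
-5 1 [329.83868105 235.69825213] [326.57521301 273.17968955]
0 -1 [175.72765825 240.25557177] [179.31190799 278.69179646]
0 1 [332.21072468 240.41253549] [328.73982706 278.83562002]
5 -1 [173.04306135 245.27965728] [176.86609991 284.70353242]
5 1 [334.74084879 245.44099357] [331.04198782 284.85094691]
10 -1 [170.17335469 250.65016621] [174.25975034 291.1098754 ]
10 1 [337.44540056 250.81611535] [333.49523572 291.26105016]
```

```bash
python3 -m crank '[0.001,0,0.015,0,0,-0.7, 0.001,0,0.03,0,0,-0.7, 0.001,0,0.043,0,0,-0.7, 0.001,0,0.055,0,0,-0.7, 0.001,0,0.062,0,0,-0.7, 0.001,0,0.067,0,0,-0.7, 0.001,0,0.069,0,0,-0.7, 0.001,0,0.07,0,0,-0.7, 0.001,0,0.07,0,0,-0.7, 0.001,0,0.07,0,0,-0.7]' 0.1
python3 - <<'E'
from h import *
go([473,246.5,36],14.5)
E
python3 -m crank '[0,0,0,0,0,0, 0,0,0,0,0,0, 0,0,0,0,0,0, 0,0,0,0,0,0, 0,0,0,0,0,0, 0,0,0,0,0,0, 0,0,0,0,0,0, 0,0,0,0,0,0, 0,0,0,0,0,0, 0,0,0,0,0,0]' 0.26
```

```text
time_s: 3.53
ee_pos: [473.1, 246.5, 35.4]
ee_rot: [-0.0, 0.992, 0.126, 0.0]
force: [0.9, -0.4, -0.7]
width: 76.6
gripper_force: 0.0
at [473.2 246.3  35.9] yaw 14.5 shift [-0.1 -0.3 -0.1] turn [-0.   -0.05 -0.  ] t 3.5333 w 76.56327858322987 f 0.0
time_s: 4.37
ee_pos: [473.3, 246.5, 35.9]
ee_rot: [-0.0, 0.992, 0.126, 0.001]
force: [-1.4, -0.1, 6.4]
width: 63.3
gripper_force: 10.3
```

```bash
python3 -m crank '[0,0,0,0,0,0, 0,0,0,0,0,0, 0,0,-0.001,0,0,0, 0,0,-0.002,0,0,0, 0,0,-0.003,0,0,0, 0,0,-0.005,0,0,0, 0,0,-0.007,0,0,0, 0,0,-0.01,0,0,0, 0,0,-0.013,0,0,0, 0,0,-0.016,0,0,0]' 0.29
python3 -m crank '[0,0,-0.004,0,0,0, 0,0,-0.01,0,0,0, 0,0,-0.018,0,0,0, 0,0,-0.028,0,0,0, 0,0,-0.04,0,0,0, 0,0,-0.052,0,0,0, 0,0,-0.064,0,0,0, 0,0,-0.074,0,0,0, 0,0,-0.082,0,0,0, 0,0,-0.087,0,0,0]'
python3 - <<'E'
from h import *
w=cam('wrist');s=cam('scene');import pickle;pickle.dump((w,s),open('w3.pkl','wb'))
go([473,15,140],0)
save('w3.png',np.hstack([w[0][:,60:460],cv2.resize(s[0][130:330,100:300],(384,384))]))
E
```

```text
time_s: 5.2
ee_pos: [472.9, 246.4, 51.3]
ee_rot: [0.0, 0.992, 0.126, 0.0]
force: [-0.0, -0.6, -2.3]
width: 60.8
gripper_force: 8.7
time_s: 6.03
ee_pos: [473.1, 246.5, 139.3]
ee_rot: [-0.0, 0.992, 0.126, 0.001]
force: [-0.1, 0.1, -1.9]
width: 60.7
gripper_force: 8.7
at [473.2 246.2 139.2] yaw 14.5 shift [-58.1 223.8  -0.8] turn [-1.00e-02 -8.00e-02  1.45e+01] t 6.1333 w 60.75581576975745 f 8.658147007226944
```

View pics/w3.png

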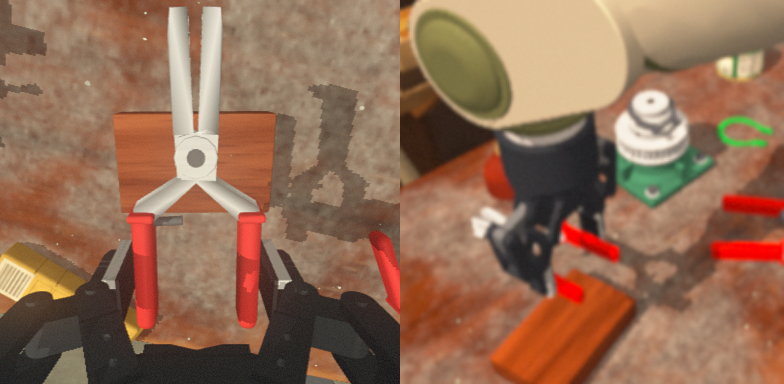

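The pliers are held straight and about level, pivot at wrist pixel (255,158), jaw ends at about (239,8) and (270,8).

Run:
```python
from h import *
import pickle;w,s=pickle.load(open('w3.pkl','rb'))
P=ray(w,255.5,158,147);n=ray(w,255,8,145);print(P,n,np.hypot(*(n-P)[:2]))
d=n-P;print(np.degrees(np.arctan2(d[1],d[0])))
for z in (139,142,145,148,151):
  n=ray(w,255,8,z);print(z,np.hypot(*(n-P)[:2]))
t=np.array([473.1,246.5]);Y=np.radians(14.5);u=np.array([np.cos(Y),np.sin(Y)]);v=np.array([np.sin(Y),-np.cos(Y)])
print((P[:2]-t)@u,(P[:2]-t)@v,(n[:2]-t)@u,(n[:2]-t)@v)
```

```text
[525.34269935 259.21886638 147.        ] [579.2997653  273.38402883 145.        ] 55.785453240487755
14.709727110344103
139 57.14633069687742
142 56.465891193442474
145 55.785453240487755
148 55.10501689544947
151 54.42458221863592
53.763195915225864 0.7667867981241374 108.1874795581386 0.5865102637637521
```

Run:
```python
from h import *
import pickle;a,b=pickle.load(open('c0.pkl','rb'))
print('can',ray(a,157,219,32),ray(b,177,246,32),'tin',ray(a,277,158,40))
go([540,72,140],0)
```

```text
can [727.95884948 169.11706101  32.        ] [730.38227037 178.43938387  32.        ] tin [ 698.47963578 -231.47921611   40.        ]
at [473.2 246.2 139.2] yaw 14.5 shift [ 21.1 185.4  -0.7] turn [-1.00e-02 -8.00e-02  1.45e+01] t 6.1333 w 60.75581576975745 f 8.658147007226944
```

```bash
python3 -m crank '[0.001,0.006,0,0,0,0.5, 0.003,0.021,0,0,0,2, 0.005,0.044,0,0,0,4, 0.008,0.07,0,0,0,6, 0.011,0.097,0,0,0,8, 0.014,0.123,0,0,0,10, 0.017,0.148,0,0,0,12, 0.019,0.168,0,0,0,13.5, 0.021,0.18,0,0,0,14.2, 0.021,0.185,0,0,0,14.5]'
python3 -m crank '[0,0,0,0,0,0, 0,0,0,0,0,0, 0,0,0,0,0,0, 0,0,0,0,0,0, 0,0,0,0,0,0, 0,0,0,0,0,0, 0,0,0,0,0,0, 0,0,0,0,0,0, 0,0,0,0,0,0, 0,0,0,0,0,0]'
python3 - <<'E'
from h import *
w=cam('wrist');import pickle;pickle.dump(w,open('w4.pkl','wb'))
go([540,72,140],0)
print(proj(w,[629,13,112]),w[2])
c=w[0][:270,180:480]
save('w4.png',cv2.resize(c,(666,600),interpolation=cv2.INTER_CUBIC))
E
```

```text
time_s: 6.97
ee_pos: [539.9, 70.9, 137.4]
ee_rot: [0.0, 1.0, -0.001, -0.0]
force: [0.2, 0.2, -1.3]
width: 60.5
gripper_force: 8.7
time_s: 7.8
ee_pos: [539.5, 72.5, 138.0]
ee_rot: [-0.0, 1.0, -0.0, -0.0]
force: [-0.6, -0.1, -1.3]
width: 60.7
gripper_force: 8.7
at [539.6  72.3 138.5] yaw -0.0 shift [ 0.4  0.3 -1.5] turn [ 0. -0. -0.] t 7.85 w 60.97712529385308 f 8.657777309417725
[375.8981837   72.03483953] [620.90635036  71.46700416 269.6080044 ]
```

View pics/w4.png

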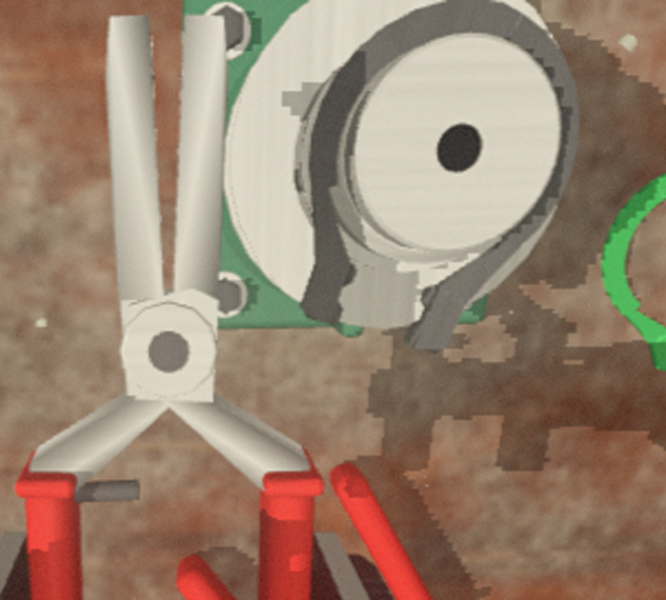

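Wrist crop (scale 2.22, from u=180): shaft top centre at (458,143); left lug ends at (303..340,305..322), right lug ends at (410..445,345..348); jaws end at (130,17) and (205,17).

Run:
```python
from h import *
import pickle;w=pickle.load(open('w4.pkl','rb'))
f=lambda x,y,z:ray(w,180+x/2.222,y/2.222,z)[:2].round(1)
print('shaft',f(458,142,112),f(460,148,112),'edges',f(356,150,112),f(562,130,112),f(470,33,112),f(440,250,112))
for n,p in dict(Lo=(303,305),Li=(340,322),Ro=(445,348),Ri=(410,345),Lnear=(348,283),Rnear=(440,290),top=(470,0),right=(578,110),left=(310,150)).items():print(n,f(*p,104))
im=w[0]; g=cv2.cvtColor(im,cv2.COLOR_RGB2GRAY)
print('jaw',ray(w,180+165/2.222,17/2.222,144),'piv',ray(w,180+168/2.222,350/2.222,146))
# fit model: ring outline overlay for several yaw
```

```text
shaft [632.7   8.5] [631.5   7.9] edges [631.   30.6] [635.1 -13.7] [653.7   8.9] [609.8   9.5]
Lo [596.   38.5]
Li [591.8  29. ]
Ro [585.2   2. ]
Ri [586.   10.9]
Lnear [601.4  27.8]
Rnear [599.7   5.1]
top [661.7   6.6]
right [640.  -20.9]
left [631.5  39.2]
jaw [649.32060974  72.25829701 144.        ] piv [593.82763743  71.73852844 146.        ]
```

Ring in the same view: lug ends 19 mm apart with their middle at (589,20), centre about (631.5,8.2) on the shaft axis, gap turned 16° off -x. So the pliers have to come in at yaw -16°.

Run:
```python
from h import *
go([495.8,47.1,141],-16.5)
```

```text
at [539.6  72.3 138.5] yaw -0.0 shift [-43.8  25.2  -2.5] turn [ 0.  -0.  16.5] t 7.85 w 60.97712529385308 f 8.657777309417725
```

```bash
python3 -m crank '[-0.001,0.001,0,0,0,0.5, -0.005,0.003,-0.001,0,0,2, -0.012,0.007,-0.002,0,0,4.5, -0.021,0.012,-0.0025,0,0,7.5, -0.03,0.017,-0.0025,0,0,11, -0.038,0.022,-0.0025,0,0,14, -0.042,0.024,-0.0025,0,0,16, -0.0438,0.0252,-0.0025,0,0,16.5, -0.0438,0.0252,-0.0025,0,0,16.5, -0.0438,0.0252,-0.0025,0,0,16.5]' 0.275
python3 - <<'E'
from h import *
go([495.8,47.1,122],-16.5)
s=cam('side');c=cam('scene');w=cam('wrist')
import pickle;pickle.dump((s,c,w),open('w5.pkl','wb'))
u,v=proj(s,[600,15,110]).astype(int);a,b=proj(c,[600,15,110]).astype(int)
A=cv2.resize(s[0][v-38:v+38,u-50:u+50],(400,304),interpolation=cv2.INTER_CUBIC)
B=cv2.resize(c[0][b-38:b+38,a-50:a+50],(400,304),interpolation=cv2.INTER_CUBIC)
C=cv2.resize(w[0][:190,156:356],(400,380)[:2]);C=C[:290]
save('w5.png',np.vstack([np.hstack([A,B])[:304],np.hstack([C,np.zeros((290,400,3),np.uint8)])]));print(u,v,a,b)
E
```

```text
time_s: 8.68
ee_pos: [495.8, 47.3, 140.6]
ee_rot: [-0.0, 0.99, -0.143, 0.0]
force: [-0.4, -0.1, -1.5]
width: 61.9
gripper_force: 8.5
at [495.9  47.1 141.1] yaw -16.48 shift [-0.1 -0.  19.1] turn [-0.01 -0.02  0.02] t 8.6833 w 61.88658441858396 f 8.516516983509064
242 193 238 189
```

View pics/w5.png

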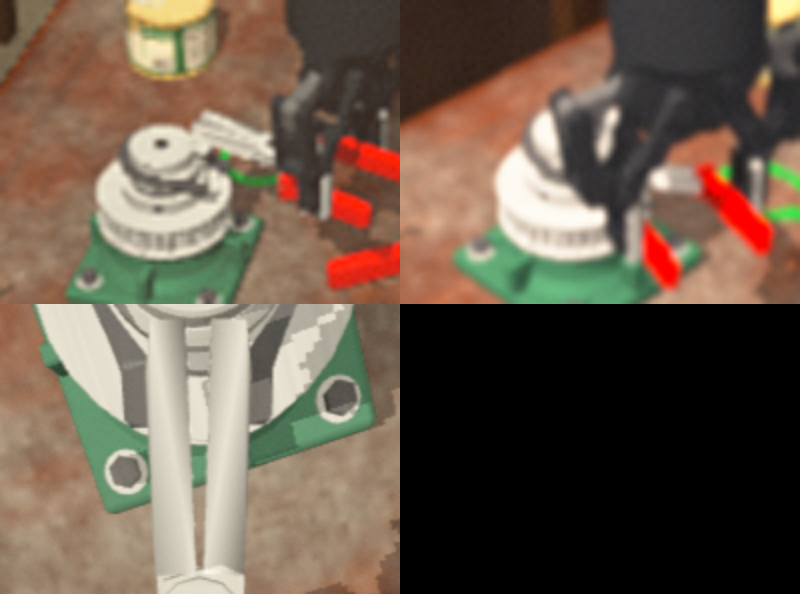

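Wrist panel: the jaws cover the gap and both dark lugs show about equally either side (panel x 123–148 and 248–270). I'll measure the centring numerically.

Run:
```python
from h import *
import pickle;s,c,w=pickle.load(open('w5.pkl','rb'))
g=cv2.cvtColor(w[0],cv2.COLOR_RGB2GRAY).astype(int);sat=w[0].max(2).astype(int)-w[0].min(2)
for v in range(28,72,4):
    row=g[v];m=(row<125)&(sat[v]<25)
    L=np.where(m[200:240])[0]+200;Rr=np.where(m[272:310])[0]+272
    print(v,(L.min(),L.max()) if len(L) else None,(Rr.min(),Rr.max()) if len(Rr) else None, 'jaws bright:',[int(x) for x in np.where(np.abs(np.diff(row[205:310]))>35)[0]+205])
for v in (40,52,60):
  for u in (218,280): print(u,v,ray(w,u,v,104).round(1))
```

```text
28 (np.int64(215), np.int64(220)) (np.int64(281), np.int64(292)) jaws bright: [213, 229, 280, 292, 293, 308]
32 (np.int64(216), np.int64(227)) (np.int64(281), np.int64(291)) jaws bright: [214, 215, 228, 280, 291, 292]
36 (np.int64(217), np.int64(227)) (np.int64(282), np.int64(291)) jaws bright: [216, 228, 249, 281, 291, 292]
40 (np.int64(218), np.int64(227)) (np.int64(281), np.int64(291)) jaws bright: [216, 228, 249, 256, 280, 291, 292]
44 (np.int64(218), np.int64(227)) (np.int64(281), np.int64(290)) jaws bright: [216, 257, 291, 292, 307]
48 (np.int64(218), np.int64(227)) (np.int64(281), np.int64(290)) jaws bright: [216, 217, 279, 291, 292, 302, 303]
52 (np.int64(218), np.int64(228)) (np.int64(281), np.int64(299)) jaws bright: [207, 217, 229, 291, 297, 298]
56 (np.int64(219), np.int64(228)) (np.int64(281), np.int64(289)) jaws bright: [217, 229, 250, 290, 291, 293, 294]
60 (np.int64(221), np.int64(228)) (np.int64(288), np.int64(288)) jaws bright: [220, 229, 250, 287]
64 None (np.int64(281), np.int64(281)) jaws bright: [225]
68 None (np.int64(280), np.int64(280)) jaws bright: [230, 279]
218 40 [602.2  35.2 104. ]
280 40 [593.3   5.1 104. ]
218 52 [596.9  37.  104. ]
280 52 [587.9   6.5 104. ]
218 60 [593.3  38.2 104. ]
280 60 [584.3   7.5 104. ]
```

Run:
```python
from h import *
import pickle;s,c,w=pickle.load(open('w5.pkl','rb'))
t=np.array([495.9,47.1,0]);Y=np.radians(-16.5);u=np.array([np.cos(Y),np.sin(Y),0]);v=np.array([np.sin(Y),-np.cos(Y),0])
for p,z in (((254,60.5),104),((254.5,7),147),((254.5,7),144),((218,61),104),((289,59.5),104),((254,150),0)):
    P=ray(w,*p,z)-t;print((P@u).round(1),(P@v).round(1))
g=cv2.cvtColor(w[0],cv2.COLOR_RGB2GRAY).astype(int);print(g[0:16,240],g[0:16,266],g[50:68,222],g[50:68,286])
```

```text
95.7 -0.6
110.1 -0.0
110.8 -0.1
95.5 -19.1
96.2 17.5
29.0 -1.4
[222 216 197 196 185 145 140 147 173 175 174 174 176 178 180 180] [223 200 186 181 147 111 110 158 191 191 192 193 194 195 192 194] [115 115 114 112 113 118 115 116 111 107  90  85 148 124 117 120 120 129] [113 113 115 116 115 118 116 116  98  84 160 161  86  75  78  83  92 100]
```

Lug ends are 95.7 mm ahead of the TCP and the tips about 105.4, so I ease back 1.5 mm and go down into the gap.

```bash
python3 -m crank '[-0.0015,-0.0005,0.002,0,0,0, -0.0015,-0.0005,0.005,0,0,0, -0.0015,-0.0005,0.009,0,0,0, -0.0015,-0.0005,0.012,0,0,0, -0.0015,-0.0005,0.014,0,0,0, -0.0015,-0.0005,0.016,0,0,0, -0.0015,-0.0005,0.0175,0,0,0, -0.0015,-0.0005,0.0185,0,0,0, -0.0015,-0.0005,0.019,0,0,0, -0.0015,-0.0005,0.019,0,0,0]'
```

```text
time_s: 9.67
ee_pos: [494.4, 48.2, 121.4]
ee_rot: [-0.0, 0.99, -0.144, -0.0]
force: [0.4, 0.7, -2.2]
width: 62.1
gripper_force: 8.5
```

```bash
Z='0,0,0,0,0,0'; python3 -m crank '[0,0,0,0,0,0, 0,0,0,0,0,0, 0,0,0,0,0,0, 0,0,0,0,0,0, 0,0,0,0,0,0, 0,0,0,0,0,0, 0,0,0,0,0,0, 0,0,0,0,0,0, 0,0,0,0,0,0, 0,0,0,0,0,0]' 0.37
python3 - <<'E'
from h import *
w=cam('wrist');import pickle;pickle.dump(w,open('w6.pkl','wb'))
g=cv2.cvtColor(w[0],cv2.COLOR_RGB2GRAY).astype(int)
for v in (36,44,52,56):print(v,[int(x) for x in np.where(np.abs(np.diff(g[v,195:320]))>30)[0]+195])
print(g[50:75,222],g[50:75,286])
E
```

```text
time_s: 10.5
ee_pos: [494.4, 48.2, 121.5]
ee_rot: [0.0, 0.99, -0.143, 0.0]
force: [-0.0, 0.4, -1.5]
width: 54.2
gripper_force: 12.6
36 [211, 212, 220, 241, 258, 288, 289, 296, 297, 299, 313]
44 [201, 202, 212, 213, 220, 221, 242, 260, 265, 287, 288, 296, 297, 300, 304, 305]
52 [212, 216, 217, 221, 222, 243, 288, 294, 295]
56 [218, 219, 243]
[162 157 148 154 216 217 212 217 168 130 127 127 122 119 132 133 134 134
 124 122 138 164 177 175 142] [194 192 187 185 182 180 174 172 167 164 156 156 151 147 143 140 136 134
 128 120 115 111 107 101  97]
```

```bash
python3 -m crank '[0,0,0,0,0,0, 0,0,0,0,0,0, 0,0,0,0,0,0, 0,0,0,0,0,0, 0,0,0,0,0,0, 0,0,0,0,0,0, 0,0,0,0,0,0, 0,0,0,0,0,0, 0,0,0,0,0,0, 0,0,0,0,0,0]' 0.45
python3 -m crank '[0,0,0,0,0,0, 0,0,0,0,0,0, 0,0,-0.001,0,0,0, 0,0,-0.001,0,0,0, 0,0,-0.001,0,0,0, 0,0,-0.001,0,0,0, 0,0,-0.001,0,0,0, 0,0,-0.001,0,0,0, 0,0,-0.001,0,0,0, 0,0,-0.001,0,0,0]' 0.55
python3 - <<'E'
from h import *
w=cam('wrist');import pickle;pickle.dump(w,open('w7.pkl','wb'))
g=cv2.cvtColor(w[0],cv2.COLOR_RGB2GRAY).astype(int)
for v in (28,36,44,52,56,60):print(v,[int(x) for x in np.where(np.abs(np.diff(g[v,185:330]))>30)[0]+185])
E
```

```text
time_s: 11.38
ee_pos: [494.4, 48.2, 121.4]
ee_rot: [-0.0, 0.99, -0.144, -0.0]
force: [-0.3, 0.8, -1.4]
width: 47.5
gripper_force: 15.7
time_s: 12.22
ee_pos: [494.4, 48.2, 122.4]
ee_rot: [0.0, 0.99, -0.144, -0.0]
force: [0.0, 0.7, -1.7]
width: 39.0
gripper_force: 17.2
28 [185, 186, 196, 197, 201, 202, 225, 245, 284, 305, 306, 307, 311, 312, 317, 319, 320]
36 [193, 196, 197, 203, 204, 225, 242, 268, 304, 305, 319, 320, 324, 325]
44 [205, 206, 227, 301, 302, 303, 318, 319, 323]
52 [208, 230, 299, 300, 323]
56 [209, 231, 298, 299]
60 [210, 232, 297, 298]
```

```bash
python3 -m crank '[0,0,0,0,0,0, 0,0,0,0,0,0, 0,0,0,0,0,0, 0,0,0,0,0,0, 0,0,0,0,0,0, 0,0,0,0,0,0, 0,0,0,0,0,0, 0,0,0,0,0,0, 0,0,0,0,0,0, 0,0,0,0,0,0]' 0.6
python3 - <<'E'
from h import *
w=cam('wrist');import pickle;pickle.dump(w,open('w8.pkl','wb'))
s=cam('side');u,v=proj(s,[600,15,110]).astype(int)
A=cv2.resize(s[0][v-38:v+38,u-50:u+50],(400,304),interpolation=cv2.INTER_CUBIC)
C=cv2.resize(w[0][:152,156:356],(400,304),interpolation=cv2.INTER_CUBIC)
save('w8.png',np.hstack([A,C]))
E
```

```text
time_s: 13.1
ee_pos: [494.4, 48.2, 122.5]
ee_rot: [0.0, 0.99, -0.144, 0.0]
force: [-0.3, -0.4, -1.8]
width: 35.7
gripper_force: 58.6
```

View pics/w8.png

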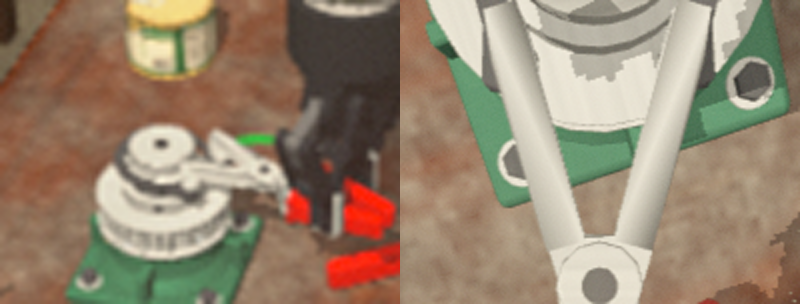

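Side panel shows the tips down at the ring; the wrist panel shows the jaws wide, with the lugs outside them and ending at panel (490,90) and (708,88). The ring is spread; next I work out how far back it sits.

```bash
python3 - <<'E'
from h import *
import pickle;w=pickle.load(open('w8.pkl','rb'))
t=np.array([494.4,48.0,0]);Y=np.radians(-16.5);u=np.array([np.cos(Y),np.sin(Y),0]);v=np.array([np.sin(Y),-np.cos(Y),0])
q=lambda x,y,z:((ray(w,156+(x-400)/2,y/2,z)-t)@u).round(1)
print('lug ends',q(490,91,104),q(708,88,104),'z102',q(490,91,102),'piv',q(600,283,131.5),'jaw end',q(500,6,128),q(700,2,128))
print('hub front (z84)',q(600,62,84),'pulley front z73',q(600,130,73))
for n in('w6','w7'):
  w=pickle.load(open(n+'.pkl','rb'))
# predicted from wrist est
sh=np.array([631.8,8.4,0]);print('shaft',(sh-t)@u,(sh-t)@v)
E
python3 - <<'E'
import sys;sys.path.insert(0,'.')
from h import *
import pickle;w=pickle.load(open('w8.pkl','rb'))
g=cv2.cvtColor(w[0],cv2.COLOR_RGB2GRAY).astype(int)
print(g[30:60,200]);print(g[30:60,309]);print(g[0:72,256])
E
```

```text
lug ends 100.5 101.2 z102 100.8 piv 61.4 jaw end 111.6 112.3
hub front (z84) 109.7 pulley front z73 94.5
shaft 142.98883922116505 -1.0544468615385172
[114 114 115 112 116 116 117 115 112 115 117 114 105  96 105 127 135 133
 134 131 131 132 133 135 136 132 134 135 132 135]
[ 82  78  81  83  84  84  84  86  83  85  79  62  64  67 102 100 101  99
 103 103  97 101 101 138 142 137 138 141 138 135]
[143 142 141 137 141 137 140 142 121 111 111 113 147 177 177 178 181 179
 179 181 180 181 180 136 115 110 113 146 180 178 176 178 179 178 178 179
 178 178 200 227 228 229 229 229 229 228 227 227 228 226 227 227 226 226
 227 227 225 226 225 225 226 224 195 223 227 195 121 112 110 110 110 109]
```

```bash
python3 -m crank '[0.0003,0,0,0,0,0, 0.0006,0,0,0,0,0, 0.001,0,0,0,0,0, 0.0014,0,0,0,0,0, 0.0018,0,0,0,0,0, 0.0018,0,0,0,0,0, 0.0018,0,0,0,0,0, 0.0018,0,0.0007,0,0,0, 0.0018,0,0.0015,0,0,0, 0.0018,0,0.0015,0,0,0]' 0.59
python3 -m crank '[0,0,0.0005,0,0,0, 0,0,0.001,0,0,0, 0,0,0.0015,0,0,0, 0,0,0.002,0,0,0, 0,0,0.0025,0,0,0, 0,0,0.003,0,0,0, 0,0,0.0035,0,0,0, 0,0,0.004,0,0,0, 0,0,0.0045,0,0,0, 0,0,0.005,0,0,0]'
python3 - <<'E'
from h import *
o=env.observe();print(o['force'],o['moment'],o['joints'])
w=cam('wrist');import pickle;pickle.dump(w,open('w9.pkl','wb'))
s=cam('side');pickle.dump(s,open('s9.pkl','wb'))
g=cv2.cvtColor(w[0],cv2.COLOR_RGB2GRAY).astype(int)
print(g[24:60,200]);print(g[24:60,311]);print(g[0:72,256])
E
```

```text
time_s: 14.03
ee_pos: [496.0, 47.7, 120.7]
ee_rot: [-0.0, 0.99, -0.144, -0.0]
force: [-0.2, 0.2, -2.6]
width: 35.6
gripper_force: 58.7
time_s: 14.87
ee_pos: [496.1, 47.7, 115.9]
ee_rot: [-0.0, 0.99, -0.144, 0.0]
force: [0.3, 0.2, -2.5]
width: 35.4
gripper_force: 58.7
[ 0.26750316  0.23871935 -2.46224206] [0.05904211 0.02501483 0.03723409] [-1.39655231e-01  3.97340563e-01  1.73856792e+00  1.18791695e-05
  1.00566304e+00  1.71924787e+00]
[149 150 135 128 125 121 121 116 119 114 115 117 116 114 117 117 114 107
 108 144 192 218 188 135 130 131 134 133 132 137 134 132 134 135 132 133]
[ 95  95  94  86  89  95  94  85  90  87  84  85  83  86  96 144 187 190
 113  93  98 101 101 100 103 102 103 104 101  99 105 139 141 138 139 140]
[196 195 195 194 192 191 191 194 196 125 108 110 110 150 176 180 179 180
 182 180 183 181 182 182 156 112 111 110 119 178 176 175 177 178 177 184
 226 230 229 228 229 228 228 229 229 228 230 228 228 227 228 228 227 228
 227 226 226 226 227 226 226 226 225 226 224 194 226 230 135 107 110 111]
```

```bash
python3 -m crank '[0,0,0.0005,0,0,0, 0,0,0.001,0,0,0, 0,0,0.0015,0,0,0, 0,0,0.002,0,0,0, 0,0,0.0025,0,0,0, 0,0,0.003,0,0,0, 0,0,0.0035,0,0,0, 0,0,0.004,0,0,0, 0,0,0.0045,0,0,0, 0,0,0.005,0,0,0]'
python3 - <<'E'
from h import *
o=env.observe();print(o['force'],o['moment'])
w=cam('wrist');import pickle;pickle.dump(w,open('w10.pkl','wb'))
s=cam('side');pickle.dump(s,open('s10.pkl','wb'))
g=cv2.cvtColor(w[0],cv2.COLOR_RGB2GRAY).astype(int)
print(g[24:60,200]);print(g[24:60,311])
E
```

```text
time_s: 15.8
ee_pos: [496.2, 47.7, 110.9]
ee_rot: [-0.0, 0.99, -0.144, 0.0]
force: [-1.0, 0.5, -1.3]
width: 35.5
gripper_force: 58.7
[-0.95420036  0.54612067 -1.2802643 ] [-0.0002801   0.02054392 -0.031678  ]
[151 145 138 127 129 127 121 120 114 117 118 116 120 116 117 119 114 104
 106 171 219 229 183 127 127 134 133 133 133 135 134 136 133 131 134 134]
[ 84  85  87  86  85  85  84  88  82  86  79  83  85  86  81  98 129 147
 113  90  97  98 101  98 103 101 101 103 101  99 115 140 141 139 138 141]
```

```bash
python3 -m crank '[0,0,0.0003,0,0,0, 0,0,0.0006,0,0,0, 0,0,0.0009,0,0,0, 0,0,0.0012,0,0,0, 0,0,0.0015,0,0,0, 0,0,0.0018,0,0,0, 0,0,0.0021,0,0,0, 0,0,0.0024,0,0,0, 0,0,0.0027,0,0,0, 0,0,0.003,0,0,0]'
python3 - <<'E'
from h import *
o=env.observe();print(o['force'],o['moment'])
w=cam('wrist');import pickle;pickle.dump(w,open('w11.pkl','wb'))
s=cam('side');pickle.dump(s,open('s11.pkl','wb'))
g=cv2.cvtColor(w[0],cv2.COLOR_RGB2GRAY).astype(int)
print(g[24:60,200]);print(g[24:60,311])
E
```

```text
time_s: 16.73
ee_pos: [496.2, 47.7, 108.0]
ee_rot: [0.0, 0.99, -0.143, 0.0]
force: [0.4, -0.7, -1.1]
width: 35.4
gripper_force: 58.8
[ 0.43145059 -0.66687561 -1.07413832] [-0.00342704  0.01800567  0.00389539]
[192 179 167 162 150 142 137 125 121 117 114 115 116 114 115 114 100 100
 146 216 232 226 164 128 132 133 135 133 131 131 132 134 134 133 134 132]
[ 83  87  84  83  80  84  81  83  85  85  84  84  82  80  88 108 142 159
 117  82  90  98 100 101  97 104 102 100 101 105 136 140 141 140 139 137]
```

Run:
```python
from h import *
import pickle
a,b=pickle.load(open('c0.pkl','rb'))
off=np.array([232,191.4])-proj(b,[631.8,8.4,112]);print(off)
Y=np.radians(-16)
for z in (104,96,88):
  print(z,[ (proj(b,[633.8+r*np.cos(Y+d),7.8+r*np.sin(Y+d),z])+off).round(1).tolist() for r,d in((28,0),(28,1.2),(36,3.14-.4),(36,3.14))])
S=[b]+[pickle.load(open(f's{i}.pkl','rb')) for i in(9,10,11)]
for uu in (217,219,221,223):
  print(uu)
  for s in S: print(cv2.cvtColor(s[0],cv2.COLOR_RGB2GRAY)[186:222,uu].tolist())
```

```text
[-0.17614111  1.58229734]
104 [[223.2, 190.3], [223.0, 197.2], [238.6, 200.1], [242.4, 197.7]]
96 [[223.4, 192.5], [223.2, 199.5], [238.7, 202.4], [242.4, 200.0]]
88 [[223.5, 194.8], [223.3, 201.8], [238.8, 204.6], [242.5, 202.3]]
217
[103, 101, 105, 106, 111, 108, 103, 100, 100, 93, 94, 110, 156, 194, 212, 216, 218, 220, 220, 211, 188, 171, 174, 184, 185, 179, 174, 138, 101, 91, 98, 103, 102, 106, 106, 108]
[108, 104, 109, 111, 116, 112, 104, 108, 103, 99, 95, 116, 162, 203, 220, 225, 224, 226, 225, 218, 195, 176, 181, 192, 191, 185, 180, 142, 105, 95, 102, 105, 108, 110, 111, 109]
[108, 104, 109, 110, 117, 112, 107, 107, 104, 100, 97, 117, 161, 205, 220, 225, 224, 226, 227, 217, 193, 179, 181, 192, 190, 184, 181, 143, 106, 93, 103, 106, 109, 109, 112, 110]
[108, 105, 109, 108, 118, 111, 106, 107, 106, 99, 98, 116, 160, 204, 220, 225, 225, 228, 227, 218, 195, 177, 182, 192, 192, 186, 179, 145, 106, 94, 100, 106, 106, 111, 109, 111]
219
[101, 99, 108, 112, 114, 105, 100, 101, 99, 118, 168, 207, 221, 219, 216, 213, 213, 215, 216, 214, 213, 211, 198, 176, 165, 159, 177, 200, 197, 154, 
[... 1287 characters left out ...]
98, 101, 104, 110, 106, 97, 97, 94, 96, 109, 153, 201, 216, 211, 191, 167, 172, 195, 209, 214, 215, 215, 211, 185, 158, 152, 159, 181, 209, 190, 124, 96, 96, 100]
[104, 101, 106, 108, 111, 117, 125, 139, 167, 176, 166, 147, 150, 167, 153, 104, 95, 122, 170, 205, 218, 221, 220, 221, 218, 192, 165, 158, 165, 188, 215, 198, 129, 98, 103, 105]
[103, 101, 105, 108, 110, 117, 121, 138, 167, 179, 171, 151, 153, 169, 159, 111, 95, 111, 162, 204, 218, 221, 219, 221, 218, 192, 166, 157, 164, 187, 216, 198, 130, 101, 101, 106]
[102, 102, 105, 110, 110, 119, 123, 133, 168, 178, 169, 154, 159, 170, 158, 113, 97, 116, 168, 202, 219, 221, 219, 222, 218, 192, 161, 156, 166, 190, 217, 196, 128, 98, 103, 103]
```

The ring's back is already down at hub level (side pixel rows 201–203 at column 223, as predicted for z 88). Now I push the lugs down until they make contact.

```bash
python3 -m crank '[0,0,0.0003,0,0,0, 0,0,0.0006,0,0,0, 0,0,0.0009,0,0,0, 0,0,0.0012,0,0,0, 0,0,0.0015,0,0,0, 0,0,0.0018,0,0,0, 0,0,0.002,0,0,0, 0,0,0.002,0,0,0, 0,0,0.002,0,0,0, 0,0,0.002,0,0,0]'
python3 - <<'E'
from h import *
o=env.observe();print(o['force'],o['moment'])
E
```

```text
time_s: 17.67
ee_pos: [496.1, 47.7, 105.9]
ee_rot: [-0.0, 0.99, -0.144, -0.0]
force: [-0.2, -0.5, -0.4]
width: 35.7
gripper_force: 58.8
[-0.22823556 -0.5000511  -0.44638403] [ 0.01478694 -0.01063589 -0.02300292]
```

```bash
python3 -m crank '[0,0,0.0003,0,0,0, 0,0,0.0006,0,0,0, 0,0,0.0009,0,0,0, 0,0,0.0012,0,0,0, 0,0,0.0015,0,0,0, 0,0,0.0018,0,0,0, 0,0,0.002,0,0,0, 0,0,0.002,0,0,0, 0,0,0.002,0,0,0, 0,0,0.002,0,0,0]'
python3 - <<'E'
from h import *
o=env.observe();print(o['force'],o['moment'])
w=cam('wrist');s=cam('side');c=cam('scene');import pickle;pickle.dump((w,s,c),open('w12.pkl','wb'))
for uu in (221,223):print(cv2.cvtColor(s[0],cv2.COLOR_RGB2GRAY)[186:222,uu].tolist())
g=cv2.cvtColor(w[0],cv2.COLOR_RGB2GRAY).astype(int)
print(g[24:60,200]);print(g[24:60,311])
E
```

```text
time_s: 18.5
ee_pos: [496.2, 47.7, 104.0]
ee_rot: [-0.0, 0.99, -0.143, 0.0]
force: [0.3, 0.6, -1.3]
width: 35.4
gripper_force: 58.6
[ 0.27322836  0.64243299 -1.31975889] [ 0.02513312 -0.08316883  0.05315721]
[103, 102, 112, 114, 108, 101, 105, 105, 99, 99, 97, 99, 99, 98, 111, 154, 207, 228, 225, 222, 219, 220, 221, 217, 195, 160, 153, 166, 189, 203, 183, 117, 95, 98, 105, 112]
[103, 102, 102, 108, 111, 115, 116, 133, 167, 176, 173, 160, 148, 133, 107, 99, 103, 128, 170, 204, 217, 220, 219, 221, 219, 192, 164, 155, 164, 189, 217, 194, 129, 98, 102, 104]
[172 169 163 152 143 139 131 123 117 115 119 116 113 113 117 117 112  96
  81 146 228 213 161 128 122 130 130 133 134 132 131 133 133 131 135 134]
[ 86  85  83  85  81  80  86  84  83  87  86  85  84  79  86 102 135 163
 113  78  78  94  99 100 103 100 100 102  99 106 140 141 138 139 138 138]
```

```bash
python3 -m crank '[0,0,0.0003,0,0,0, 0,0,0.0006,0,0,0, 0,0,0.0009,0,0,0, 0,0,0.0012,0,0,0, 0,0,0.0015,0,0,0, 0,0,0.0018,0,0,0, 0,0,0.002,0,0,0, 0,0,0.002,0,0,0, 0,0,0.002,0,0,0, 0,0,0.002,0,0,0]'
python3 - <<'E'
from h import *
o=env.observe();print(o['force'],o['moment'])
w=cam('wrist');s=cam('side');c=cam('scene');import pickle;pickle.dump((w,s,c),open('w13.pkl','wb'))
for uu in (221,223):print(cv2.cvtColor(s[0],cv2.COLOR_RGB2GRAY)[186:222,uu].tolist())
C=lambda s,P,h,o:(lambda u,v:cv2.resize(s[0][v-h*3//4:v+h*3//4,u-h:u+h],(400,300),interpolation=cv2.INTER_CUBIC))(*proj(s,P).astype(int))
W=cv2.resize(w[0][:150,156:356],(400,300),interpolation=cv2.INTER_CUBIC)
import pickle;a,b=pickle.load(open('c0.pkl','rb'))
save('w13.png',np.vstack([np.hstack([C(s,[625,12,90],28,0),C(c,[625,12,90],28,0)]),np.hstack([W,C(b,[625,12,90],28,0)])]))
E
```

```text
time_s: 19.48
ee_pos: [496.1, 47.7, 102.0]
ee_rot: [-0.0, 0.99, -0.144, -0.0]
force: [-0.8, 0.6, -1.7]
width: 35.3
gripper_force: 58.8
[-0.79608111  0.64190131 -1.68731588] [0.13840165 0.05789732 0.01997767]
[103, 104, 112, 114, 109, 103, 102, 107, 98, 98, 99, 99, 100, 99, 113, 156, 208, 228, 227, 222, 219, 220, 221, 216, 193, 162, 154, 165, 189, 201, 183, 117, 94, 99, 104, 112]
[101, 101, 104, 107, 109, 115, 116, 133, 166, 175, 173, 159, 150, 132, 103, 96, 103, 127, 170, 204, 219, 221, 220, 221, 220, 193, 164, 158, 164, 187, 215, 196, 129, 98, 103, 102]
```

View pics/w13.png

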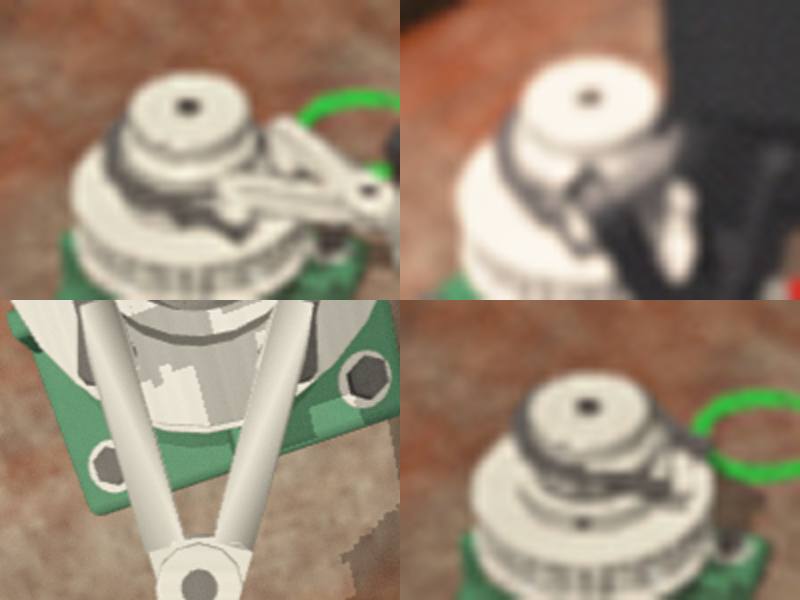

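Last picture: the ring is below the land on the near side, down at the hub (side panel, front arm at (140–240,195–235)). I'll check numerically whether the back is level.

```bash
cat > lev.py <<'E'
from h import *
import pickle,sys
a,b=pickle.load(open('c0.pkl','rb'))
offb=np.array([232,191.4])-proj(b,[631.8,8.4,112]);offa=np.array([230.6,183.2])-proj(a,[631.8,8.4,112])
def lev(cams,spread=.11,zf=84,back=(0,2,3.5,5)):
  Y=np.radians(-16);B=np.array([np.cos(Y),np.sin(Y)]);L=np.array([-np.sin(Y),np.cos(Y)])
  for c,off,n in cams:
    g=cv2.cvtColor(c[0],cv2.COLOR_RGB2GRAY).astype(np.float32);print(n)
    for sb in back:
      out=[]
      for zb in range(80,106,4):
        P=[]
        for d in np.radians(np.arange(0,95,3)):
          for r in (26,28,30):
            x,y=r*np.cos(d)-27.5,r*np.sin(d)   # from back pivot, arm turned outward
            X=x*np.cos(-spread)-y*np.sin(-spread)
            X,Yy=x*np.cos(spread)+y*np.sin(spread),y*np.cos(spread)-x*np.sin(spread)
            X+=27.5+sb
            z=4+zb+(zf-zb)*(31.5+sb-X)/75
            P.append(proj(c,[*(np.array([631.8,8.4])+B*X+L*Yy),z])+off)
        P=np.array(P,np.float32)
        out.append(int(cv2.remap(g,P[:,:1],P[:,1:],cv2.INTER_LINEAR).mean()))
      print(sb,out)
E
python3 - <<'E'
from lev import *
w,s,c=pickle.load(open('w13.pkl','rb'))
print('start (expect min at 100)');lev([(b,offb,'side'),(a,offa,'scene')],0,100,(0,))
for i in (9,11):print(i);lev([(pickle.load(open(f's{i}.pkl','rb')),offb,'side')],.11,90)
print('now');lev([(s,offb,'side'),(c,offa,'scene')],.11,84)
E
```

```text
start (expect min at 100)
side
0 [175, 165, 154, 140, 126, 114, 106]
scene
0 [185, 181, 176, 172, 167, 162, 151]
9
side
0 [127, 119, 120, 126, 131, 133, 132]
2 [127, 119, 120, 124, 126, 126, 125]
3.5 [133, 127, 126, 126, 125, 124, 122]
5 [142, 138, 134, 130, 126, 123, 121]
11
side
0 [127, 121, 123, 126, 128, 129, 128]
2 [125, 119, 118, 119, 121, 121, 120]
3.5 [129, 122, 119, 119, 119, 118, 117]
5 [136, 129, 124, 122, 120, 118, 116]
now
side
0 [137, 126, 120, 117, 116, 118, 120]
2 [141, 128, 119, 112, 110, 111, 113]
3.5 [146, 133, 123, 114, 110, 109, 111]
5 [154, 141, 129, 119, 113, 111, 111]
scene
0 [193, 192, 191, 188, 183, 177, 167]
2 [192, 190, 187, 182, 177, 169, 156]
3.5 [191, 189, 185, 179, 172, 163, 149]
5 [191, 188, 182, 175, 168, 157, 143]
```

```bash
python3 -m crank '[0,0,-0.0005,0,0,0, 0,0,-0.001,0,0,0, 0,0,-0.0015,0,0,0, 0,0,-0.002,0,0,0, 0,0,-0.002,0,0,0, 0,0,-0.002,0,0,0, 0,0,-0.002,0,0,0, 0,0,-0.002,0,0,0, 0,0,-0.002,0,0,0, 0,0,-0.002,0,0,0]'
python3 - <<'E'
from lev import *
print(env.observe()['force'])
w,s,c=pickle.load(open('w13.pkl','rb'))
w2=cam('wrist');s2=cam('side');c2=cam('scene');pickle.dump((w2,s2,c2),open('w14.pkl','wb'))
lev([(s2,offb,'side')],.11,84,(2,3.5));lev([(s2,offb,'side')],.11,86,(2,3.5))
d=s2[0].astype(int).sum(2)-s[0].astype(int).sum(2)
print('diff side near ring\n',(d[190:212:1,214:248:2]//3))
E
```

```text
time_s: 20.47
ee_pos: [496.2, 47.7, 104.0]
ee_rot: [0.0, 0.99, -0.144, 0.0]
force: [1.0, 0.5, -1.1]
width: 35.6
gripper_force: 58.6
[ 0.96015836  0.51257066 -1.09439764]
side
2 [141, 128, 119, 112, 110, 111, 113]
3.5 [146, 133, 122, 114, 110, 109, 111]
side
2 [138, 126, 118, 112, 111, 112, 114]
3.5 [144, 131, 121, 113, 110, 110, 111]
diff side near ring
 [[ -2  -1  -2  -1   0   0   0  -1  -1   1   0   1   0   0  -3  -1   2]
 [  2   1   0  -1  -1   1  -1   0   1   0  -1  -1  -1  -2  -2  14   3]
 [  0  -2  -1   2   1   0  -2   0  -2   0   0  -1  -1  -1  -3  16   3]
 [ -1   2  -3   1  -1   1  -1  -1  -1   1  -1   0   1   0  -1  -2  -2]
 [  0  -1   0  -2   0   0  -1  -1   0   0  -1   0  -1  -2  -1   0  -3]
 [ -1   1   2  -2  -3  -1  -1  -1  -1   0   0   0   1  -2   1  -2  -2]
 [ -3   0   1   1   0   1   0  -2   1   0   0  -1   0   0   1   2   0]
 [ -2  -1   0  -1  -1   0   0  -1   0   0  -2  -1  -1   1   1  -4   2]
 [  4   0  -2  -1   1  -1   0  -2   1  -1  -1  -6  -5   0  -2 -15   0]
 [ -2  -2  -2   1   1  -2   0  -1  -1  -1  -1 -10  -6  13   5 -13  -9]
 [ -1  -1  -2   1  -1   4   1   1   0  -1  -1   2   4  10   9   6   1]
 [  1  -2  -1   2   0   2  -2  -1   1   0   0   1  -6   0   2   3  22]
 [ -1   1   1   0  -1  -1  -1   0   1  -1  -2   0   0   6  -7 -11  -3]
 [  0   0  -1  -1  -2  -2   1   1   0  -4   1  14  -2   3   2   2   0]
 [  1  -1   0   1  -2   1  -1   0   3 -12  -1  -1  -2   0   0  -2   0]
 [  2   0  -2  -2   2   0   0  -3   1  -2  -1 -29  -3   0  -6 -12  -8]
 [  0   0   1   0   1  -3   0  -1  -2  -2   1  -4  -3   0  -3  -2 -11]
 [ -1  -1  -1  -1  -2  -1   3   1   1   1   4   3 -14   2   1   1   0]
 [  0  -1  -5  -1  -2   0  -1   1  -3  -3  -1   3   5  -5   3   0   1]
 [ -2  -1   3   0  -1  -1  -1  -1   0  -1   0  -1  27   2  -1   1  -3]
 [  0  -2   3  -1  -1   1  -1  -1  -1  -1   1  -1  26   2  -2   0  -2]
 [  1  -4  -1   2   1   1   1  -1  -2  -1   1  -2   2  -4  -3  -3   2]]
```

```bash
cat > edge.py <<'E'
from lev import *
def pred(c,off,zb,zf,sb,spread,cols):
  Y=np.radians(-16);B=np.array([np.cos(Y),np.sin(Y)]);L=np.array([-np.sin(Y),np.cos(Y)])
  best={u:-1 for u in cols}; 
  umin=999
  for d in np.radians(np.arange(-60,130,.5)):
    sg=1 if d>=0 else -1
    x,y=31.5*np.cos(d)-27.5,31.5*np.sin(abs(d))
    X,Yy=x*np.cos(spread)+y*np.sin(spread),y*np.cos(spread)-x*np.sin(spread)
    # outward: arm's tip (x negative) moves to +y
    X+=27.5+sb;Yy*=sg
    for h in(0,4):
      z=h+zb+(zf-zb)*(31.5+sb-X)/72
      u,v=proj(c,[*(np.array([631.8,8.4])+B*X+L*Yy),z])+off
      umin=min(umin,u)
      k=int(round(u))
      if k in best: best[k]=max(best[k],round(float(v),1))
  return round(float(umin),1),[best[u] for u in cols]
def obs(c,cols,v0,v1):
  g=cv2.cvtColor(c[0],cv2.COLOR_RGB2GRAY).astype(float);r=[]
  for u in cols:
    col=g[v0:v1,u];t=None
    for i in range(len(col)-1,0,-1):      # from bottom (bright hub) up to first dark
      if col[i-1]<155<=col[i]: t=v0+i-1+(155-col[i-1])/(col[i]-col[i-1]);
      if t: break
    r.append(round(t,1) if t else None)
  return r
E
python3 - <<'E'
from edge import *
cols=list(range(221,238,2))
print(cols);print('obs0',obs(b,cols,188,206),'pred0',pred(b,offb,100,100,0,0,cols))
for f in('w13','w14'):
  w,s,c=pickle.load(open(f+'.pkl','rb'));print('obs',obs(s,cols,188,211))
for sb in(2,4):
  for zb in(84,86,92,98):print(sb,zb,pred(s,offb,zb,84,sb,.11,cols))
g=cv2.cvtColor(s[0],cv2.COLOR_RGB2GRAY)
for v in (194,196,198,200):print(v,g[v,214:228],cv2.cvtColor(b[0],cv2.COLOR_RGB2GRAY)[v-4,214:228])
w13=pickle.load(open('w13.pkl','rb'))[0];w14=pickle.load(open('w14.pkl','rb'))[0]
for q in (w13,w14):print(cv2.cvtColor(q[0],cv2.COLOR_RGB2GRAY)[36:50,198],[int(x)+185 for x in np.where(np.abs(np.diff(cv2.cvtColor(q[0],cv2.COLOR_RGB2GRAY).astype(int)[34,185:330]))>25)[0]])
E
```

```text
[221, 223, 225, 227, 229, 231, 233, 235, 237]
obs0 [np.float64(194.8), np.float64(198.0), np.float64(200.8), np.float64(202.7), np.float64(203.5), np.float64(203.9), np.float64(203.7), np.float64(203.6), np.float64(203.0)] pred0 (220.7, [197.8, 199.8, 200.8, 201.5, 201.8, 202.0, 201.9, -1, -1])
obs [np.float64(201.0), np.float64(203.7), np.float64(205.2), np.float64(205.6), np.float64(206.2), np.float64(207.7), np.float64(207.4), np.float64(207.6), np.float64(208.6)]
obs [np.float64(201.0), np.float64(203.7), np.float64(205.2), np.float64(205.6), np.float64(206.3), np.float64(207.7), np.float64(207.4), np.float64(207.5), np.float64(208.6)]
2 84 (219.7, [203.8, 205.3, 206.1, 206.6, 206.8, 206.9, -1, -1, -1])
2 86 (219.7, [203.4, 204.9, 205.8, 206.4, 206.6, 206.7, -1, -1, -1])
2 92 (219.6, [202.3, 203.9, 204.9, 205.6, 206.0, 206.1, -1, -1, -1])
2 98 (219.5, [201.1, 202.9, 204.1, 204.8, 205.4, 205.6, -1, -1, -1])
4 84 (219.1, [204.1, 205.3, 206.0, 206.5, 206.6, 191.6, -1, -1, -1])
4 86 (219.1, [203.7, 205.0, 205.8, 206.2, 206.4, 191.1, -1, -1, -1])
4 92 (219.0, [202.6, 204.0, 204.9, 205
[... 162 characters left out ...]
[110 111 111 111 111 114 111 106  98 104 164 209 218 213]
196 [ 99  97  97  98 124 152 134  96 114 172 199 183 171 170] [105 106 102 103  99 100 102  98  94 106 170 210 214 211]
198 [102  92 104 160 213 214 154  98 112 151 195 224 225 214] [100 102 103 100  98  99 116 118 101  97 129 172 200 214]
200 [107 110 172 219 226 226 181 110  96 105 133 156 178 201] [ 95  94  91  94 115 168 209 208 148  96  95 123 155 165]
[116 115 112 102 103 149 218 227 188 132 126 135 133 130] [186, 194, 200, 201, 223, 235, 241, 246, 252, 305, 306, 313, 314, 319, 320, 325, 326]
[115 118 112 111 103 121 169 217 207 146 131 132 133 134] [186, 194, 195, 201, 202, 249, 252, 304, 305, 306, 313, 314, 319, 320, 325, 326]
```

The back is down at hub level (edges match z 84–86), set back about 2 mm. I draw it forward 1.2 mm and check.

```bash
python3 -m crank '[0,0,0.0005,0,0,0, 0,0,0.001,0,0,0, -0.0003,0,0.001,0,0,0, -0.0006,0,0.001,0,0,0, -0.0009,0,0.001,0,0,0, -0.0012,0,0.001,0,0,0, -0.0012,0,0.001,0,0,0, -0.0012,0,0.001,0,0,0, -0.0012,0,0.001,0,0,0, -0.0012,0,0.001,0,0,0]'
python3 - <<'E'
from edge import *
w=cam('wrist');s=cam('side');pickle.dump((w,s),open('w15.pkl','wb'));print(env.observe()['force'])
cols=list(range(219,226))
print(obs(s,cols,188,211),'before',obs(pickle.load(open('w14.pkl','rb'))[1],cols,188,211))
for sb in(0,1,2,3):print(sb,pred(s,offb,84,84,sb,.11,cols))
w14=pickle.load(open('w14.pkl','rb'))[1]
for v in(196,197,198,199):print(cv2.cvtColor(s[0],cv2.COLOR_RGB2GRAY)[v,216:226],cv2.cvtColor(w14[0],cv2.COLOR_RGB2GRAY)[v,216:226])
E
```

```text
time_s: 21.45
ee_pos: [495.2, 48.0, 103.0]
ee_rot: [0.0, 0.99, -0.144, 0.0]
force: [3.6, -0.7, -0.3]
width: 35.9
gripper_force: 58.3
[ 4.89756414 -0.53954308 -0.8262886 ]
[np.float64(195.8), np.float64(196.9), np.float64(201.0), np.float64(202.1), np.float64(203.7), np.float64(204.6), np.float64(205.2)] before [np.float64(196.1), np.float64(198.1), np.float64(201.0), np.float64(202.1), np.float64(203.7), np.float64(204.6), np.float64(205.2)]
0 (220.3, [-1, 201.4, 203.4, 204.4, 205.2, 205.7, 206.1])
1 (220.0, [-1, 202.1, 203.7, 204.6, 205.2, 205.7, 206.1])
2 (219.7, [-1, 202.6, 203.8, 204.7, 205.3, 205.7, 206.1])
3 (219.4, [199.7, 202.9, 204.0, 204.7, 205.3, 205.7, 206.1])
[ 97  98 122 163 144  99 107 168 198 184] [ 97  98 124 152 134  96 114 172 199 183]
[ 91 118 168 199 156  97  98 152 205 216] [ 90 117 170 196 155 100 111 158 207 217]
[103 161 216 222 165 100 110 150 197 224] [104 160 213 214 154  98 112 151 195 224]
[139 203 231 232 177 103 104 129 163 194] [140 204 231 221 161  99 106 131 160 193]
```

Run:
```python
from edge import *
np.set_printoptions(linewidth=250)
w,s,c=pickle.load(open('w13.pkl','rb'))
G=lambda c:cv2.cvtColor(c[0],cv2.COLOR_RGB2GRAY)
print('scene start');print(G(a)[176:204,212:236]);print('now');print(G(c)[176:204,212:236])
def left(c,off,zb,zf,sb,spread):
  Y=np.radians(-16);B=np.array([np.cos(Y),np.sin(Y)]);L=np.array([-np.sin(Y),np.cos(Y)]);o=[]
  for d in np.radians(np.arange(-20,125,12)):
    sg=1 if d>=0 else -1
    x,y=31.5*np.cos(d)-27.5,31.5*np.sin(abs(d))
    X,Yy=x*np.cos(spread)+y*np.sin(spread)+27.5+sb,(y*np.cos(spread)-x*np.sin(spread))*sg
    z=2+zb+(zf-zb)*(31.5+sb-X)/72
    o.append((proj(c,[*(np.array([631.8,8.4])+B*X+L*Yy),z])+off).round(1).tolist())
  return o
print('p0',left(a,offa,100,100,0,0))
for zb in(84,98):print(zb,left(c,offa,zb,84,2,.11))
```

```text
scene start
[[105 107 110 115 120 122 122 118 115 113 114 118 119 121 123 134 144 148 150 151 144 140 132 125]
 [103 106 109 115 118 118 118 116 113 112 115 122 133 145 157 172 188 193 196 197 192 185 174 157]
 [102 103 108 112 113 114 116 113 111 111 120 140 167 187 202 213 222 227 227 227 227 226 216 202]
 [104 104 106 107 108 112 112 113 113 116 144 175 205 223 229 231 234 233 233 232 235 234 233 229]
 [105 106 108 109 109 110 111 109 112 133 174 210 227 231 233 233 231 228 222 223 230 235 235 236]
 [104 107 109 111 111 108 109 110 118 157 206 227 232 234 234 230 219 195 176 182 212 230 235 236]
 [107 110 111 112 114 114 111 109 131 180 221 232 233 233 233 226 198 152 125 141 191 226 235 236]
 [108 113 114 115 112 113 110 109 137 191 226 233 234 233 233 228 204 168 150 165 203 228 235 234]
 [111 116 117 115 113 111 109 109 135 189 226 234 234 234 234 231 225 213 208 213 226 233 235 234]
 [115 119 119 116 112 109 108 109 126 176 220 231 234 234 234 234 233 231 231 231 234 235 234 233]
 [119 119 119 115 117 119 115 111 120 159 200 222 231 233 233 234 235 235 236 235 234 232 230 225]
[... 4397 characters left out ...]
47 247 248 247 247 242 223 177 145 140 136 112  79  53  48  47]]
p0 [[229.5, 179.0], [226.9, 179.4], [224.4, 180.1], [222.2, 181.1], [220.4, 182.3], [219.0, 183.7], [218.1, 185.3], [217.7, 186.9], [217.9, 188.6], [218.7, 190.1], [220.0, 191.5], [221.8, 192.8], [224.0, 193.7]]
84 [[229.1, 183.5], [226.6, 184.1], [224.6, 184.8], [222.3, 185.6], [220.2, 186.7], [218.6, 188.1], [217.4, 189.6], [216.8, 191.2], [216.7, 192.8], [217.1, 194.5], [218.1, 196.0], [219.7, 197.3], [221.7, 198.4]]
98 [[228.9, 179.1], [226.3, 179.6], [224.3, 180.2], [221.9, 181.1], [219.9, 182.3], [218.3, 183.8], [217.1, 185.6], [216.5, 187.5], [216.4, 189.6], [216.9, 191.6], [217.9, 193.5], [219.5, 195.3], [221.5, 196.7]]
```

The scene view and the sideways contact force say the lugs were pushed too far. The ring pivoted on the hub's front edge and the back rose beside the land; it was lowest at TCP z about 111. I ease back 1.5 mm, raise, and check the back's height.

```bash
cat > chk.py <<'E'
from edge import *
s=cam('side');c=cam('scene');w=cam('wrist');import time;pickle.dump((w,s,c),open('last.pkl','wb'))
o=env.observe();print(o['force'].round(1),o['time_s'])
cols=[220,221,222,223,225,227,229]
print('side',[float(x) for x in obs(s,cols,188,211)])
g=cv2.cvtColor(c[0],cv2.COLOR_RGB2GRAY).astype(float);r=[]
for v in range(188,200):
  row=g[v,213:232]; k=[i for i in range(len(row)-1) if row[i]>=185>row[i+1]]
  r.append((v,round(213+k[0]+(row[k[0]]-185)/(row[k[0]]-row[k[0]+1]),1)) if k else (v,None))
print('scene',r)
gw=cv2.cvtColor(w[0],cv2.COLOR_RGB2GRAY).astype(int);print('lug L',gw[36:50,198],'R',gw[34:48,311])
E
python3 -m crank '[0.0005,0,-0.0005,0,0,0, 0.001,0,-0.001,0,0,0, 0.0015,0,-0.0015,0,0,0, 0.002,0,-0.002,0,0,0, 0.002,0,-0.0025,0,0,0, 0.002,0,-0.003,0,0,0, 0.002,0,-0.0035,0,0,0, 0.002,0,-0.004,0,0,0, 0.002,0,-0.004,0,0,0, 0.002,0,-0.004,0,0,0]'
python3 chk.py
```

```text
time_s: 22.38
ee_pos: [496.7, 47.6, 106.9]
ee_rot: [-0.0, 0.99, -0.143, -0.0]
force: [0.2, 0.4, -1.9]
width: 35.4
gripper_force: 58.8
[-1.4  0.7 -1.3] 22.5333
side [199.1, 201.2, 202.7, 203.7, 205.5, 205.5, 206.2]
scene [(188, None), (189, np.float64(216.1)), (190, np.float64(216.6)), (191, np.float64(216.8)), (192, np.float64(217.1)), (193, np.float64(217.4)), (194, np.float64(218.0)), (195, np.float64(218.7)), (196, np.float64(219.4)), (197, np.float64(220.2)), (198, np.float64(221.1)), (199, np.float64(222.0))]
lug L [113 112 117 114 110 118 174 219 232 228 176 134 130 135] R [ 79  84  84  83  84  88 110 144 173 144  95  87  97 100]
```

```bash
python3 -m crank '[0,0,-0.0005,0,0,0, 0,0,-0.001,0,0,0, 0,0,-0.0015,0,0,0, 0,0,-0.002,0,0,0, 0,0,-0.0025,0,0,0, 0,0,-0.003,0,0,0, 0,0,-0.0035,0,0,0, 0,0,-0.004,0,0,0, 0,0,-0.004,0,0,0, 0,0,-0.004,0,0,0]'
python3 chk.py
```

```text
time_s: 23.37
ee_pos: [496.9, 47.5, 111.0]
ee_rot: [-0.0, 0.99, -0.144, 0.0]
force: [-0.2, -0.0, -1.7]
width: 35.3
gripper_force: 58.6
[ 0.2  0.1 -1.2] 23.5167
side [199.8, 202.1, 202.9, 203.8, 205.5, 205.5, 205.4]
scene [(188, np.float64(229.7)), (189, np.float64(216.5)), (190, np.float64(216.8)), (191, np.float64(217.0)), (192, np.float64(217.1)), (193, np.float64(217.4)), (194, np.float64(217.9)), (195, np.float64(218.7)), (196, np.float64(219.5)), (197, np.float64(220.4)), (198, np.float64(221.6)), (199, np.float64(222.3))]
lug L [115 117 116 114 120 173 215 231 229 228 203 148 129 131] R [ 88  86  85  87  81  98 137 188 212 168 107  95 100  98]
```

Run:
```python
from edge import *
def first(x): return x[0] if isinstance(x,tuple) and len(x)<4 else x
for n in('w8','w9','w10','w11','w12','w13','w14','w15','last'):
  d=pickle.load(open(n+'.pkl','rb'));w=d if isinstance(d[0],np.ndarray) and d[0].ndim==3 else d[0]
  g=cv2.cvtColor(w[0],cv2.COLOR_RGB2GRAY).astype(float);out=[]
  for v in(26,30,34,38):
    # left lug outer edge: bright->dark going right near 190-200 ; right lug: dark->bright going right 305-330
    L=g[v,180:206];k=np.argmin(np.diff(L));Rr=g[v,306:335];m=np.argmax(np.diff(Rr))
    out.append((180+k,306+m,int(126+m-k)))
  print(n,round(float(w[2][2]),1),out)
print(g[30,180:206],g[30,300:335])
```

```text
w8 254.1 [(np.int64(196), np.int64(312), 116), (np.int64(196), np.int64(312), 116), (np.int64(196), np.int64(312), 116), (np.int64(196), np.int64(319), 123)]
w9 247.6 [(np.int64(197), np.int64(311), 114), (np.int64(196), np.int64(311), 115), (np.int64(196), np.int64(312), 116), (np.int64(196), np.int64(312), 116)]
w10 242.6 [(np.int64(197), np.int64(312), 115), (np.int64(196), np.int64(312), 116), (np.int64(196), np.int64(313), 117), (np.int64(196), np.int64(312), 116)]
w11 239.6 [(np.int64(195), np.int64(313), 118), (np.int64(195), np.int64(313), 118), (np.int64(195), np.int64(314), 119), (np.int64(196), np.int64(311), 115)]
w12 235.6 [(np.int64(195), np.int64(313), 118), (np.int64(195), np.int64(313), 118), (np.int64(195), np.int64(313), 118), (np.int64(195), np.int64(312), 117)]
w13 233.6 [(np.int64(194), np.int64(314), 120), (np.int64(194), np.int64(314), 120), (np.int64(194), np.int64(314), 120), (np.int64(195), np.int64(312), 117)]
w14 235.6 [(np.int64(195), np.int64(313), 118), (np.int64(195), np.int64(313), 118), (np.int64(195), np.int64(313), 118), (np.int64(195), np.int64(312), 117)]
w15 234.7 [(np.int64(194), np.int64(314), 120), (np.int64(194), np.int64(314), 120), (np.int64(194), np.int64(314), 120), (np.int64(196), np.int64(311), 115)]
last 242.6 [(np.int64(196), np.int64(313), 117), (np.int64(196), np.int64(313), 117), (np.int64(195), np.int64(313), 118), (np.int64(195), np.int64(312), 117)]
[113. 158. 202. 226. 227. 225. 225. 227. 228. 225. 223. 224. 225. 227.
 228. 222. 174. 119. 117. 118. 117. 141. 181. 202. 215. 219.] [227. 225. 222. 218. 212. 200. 169. 128.  91.  84.  86.  85.  89. 119.
 164. 178. 176. 173. 174. 172. 172. 175. 173. 169. 137. 103. 101. 101.
 103. 105. 124. 153. 173. 175. 178.]
```

```bash
cat > fit.py <<'E'
from lev import *
from scipy.optimize import minimize
C0=np.array([631.8,8.4]);Y=np.radians(-16);B=np.array([np.cos(Y),np.sin(Y)]);L=np.array([-np.sin(Y),np.cos(Y)]);SS=8
def render(c,off,roi,p,spread):
  zb,zf,sb,lat,roll,du,dv=p
  u0,v0,u1,v1=roi;img=np.zeros(((v1-v0)*SS,(u1-u0)*SS),np.uint8);m=np.zeros_like(img)
  def P(pts): 
    return np.array([(proj(c,q)+off+[du,dv]-[u0,v0]+.5)*SS-.5 for q in pts])
  fill=lambda im,pts,v:cv2.fillConvexPoly(im,cv2.convexHull(np.round(pts).astype(np.int32)),v)
  an=np.radians(np.arange(0,360,10))
  circ=lambda r,z:[[C0[0]+r*np.cos(t),C0[1]+r*np.sin(t),z] for t in an]
  cyl=lambda im,r,z0,z1,v,r1=None:fill(im,P(circ(r,z0)+circ(r1 or r,z1)),v)
  for r,z0,z1 in((45,73,73),(29.5,73,84),(26,84,112)):cyl(m,r,z0,z1,255)
  def rp(d,r,h):
    sg=1 if d>=0 else -1
    x,y=r*np.cos(d)+27.5,r*np.sin(abs(d))   # d measured from back? x along back
    x=r*np.cos(d)-27.5
    X,Yy=x*np.cos(spread)+y*np.sin(spread)+27.5+sb,(y*np.cos(spread)-x*np.sin(spread))*sg+lat
    return [*(C0+B*X+L*Yy),h+zb+(zf-zb)*(31.5+sb-X)/72+np.tan(roll)*Yy]
  cd=c[2][:2]-C0;D=np.radians(np.arange(-152,152,8))
  def seg(far):
    for d in D:
      mid=np.array(rp(d+.07,28,0)[:2])-C0
      if (mid@cd<0)!=far: continue
      q=P([rp(e,r,h) for e in(d,d+.145) for r in(24.1,31.5) for h in(0,4)])
      fill(img,q,255)
  seg(True);cyl(img,23.8,84,90,0);cyl(img,26,90,98,0);cyl(img,26,98,101,0,22.5);cyl(img,22.5,101,112,0);seg(False)
  f=lambda i:cv2.resize(cv2.GaussianBlur(i,(0,0),SS*.6),None,fx=1/SS,fy=1/SS,interpolation=cv2.INTER_AREA)/255.
  return f(img),f(m)
def cost(p,views,spread,pri):
  t=0
  for c,off,roi,i in views:
    q=np.r_[p[:5],p[5+2*i:7+2*i]]
    r,m=render(c,off,roi,q,spread);u0,v0,u1,v1=roi
    g=cv2.cvtColor(c[0],cv2.COLOR_RGB2GRAY)[v0:v1,u0:u1].astype(float);d=np.clip((205-g)/100,0,1)
    k=m>.9;t+=((r-d)[k]**2).mean()
  return t+pri(p)
def fit(views,spread,x0,pri):
  best=min((minimize(cost,x,(views,spread,pri),method='Nelder-Mead',options=dict(maxiter=350,initial_simplex=np.vstack([x]+[np.array(x)+e for e in np.diag([5,5,2,1,.05,.6,.6,.6,.6])]))) for x in x0),key=lambda r:r.fun)
  return best
R_S=(212,184,238,212);R_C=(212,176,228,202)
E
cat > runfit.py <<'E'
from fit import *
_,s,c=pickle.load(open('last.pkl','rb')) if len(sys.argv)<2 else pickle.load(open(sys.argv[1],'rb'))
r0=np.load('r0.npy')
pri=lambda p:.003*((p[5:]-r0[5:])**2).sum()/.09+.001*(p[4]/.05)**2+.0005*(p[3]/1)**2
V=[(s,offb,R_S,0),(c,offa,R_C,1)]
for z in (84,95):
  r=fit(V,.11,[[z,86,2.5,0,0,*r0[5:]]],pri);print('start zb',z,r.x.round(2),round(r.fun,4))
E
python3 - <<'E'
from fit import *
pri=lambda p:.0005*(p[3]**2+p[2]**2)+.003*((p[5:])**2).sum()+.002*(p[4]/.03)**2
r=fit([(b,offb,R_S,0),(a,offa,(212,176,232,202),1)],0,[[100,100,0,0,0,0,0,0,0]],pri);print('start img',r.x.round(2),r.fun);np.save('r0.npy',r.x)
E
for f in last w13; do (python3 runfit.py $f.pkl | sed "s/^/$f /") & done; wait
```

```text
start img [ 1.0355e+02  9.2820e+01 -1.6500e+00 -7.7000e-01  1.0000e-02  5.0000e-01
 -8.0000e-02  7.9000e-01  2.5000e-01] 0.09239497501752354
last start zb 84 [ 9.053e+01  8.448e+01  2.140e+00 -1.500e-01  0.000e+00  5.000e-01
last  -7.000e-02  7.100e-01  2.400e-01] 0.1008
last start zb 95 [ 9.250e+01  8.449e+01  2.830e+00  7.600e-01  1.000e-02  5.300e-01
last  -2.000e-02  7.300e-01  2.900e-01] 0.1023
w13 start zb 84 [ 9.533e+01  7.992e+01  2.060e+00 -1.500e-01  1.000e-02  5.000e-01
w13  -1.000e-02  6.700e-01  2.400e-01] 0.0966
w13 start zb 95 [9.664e+01 8.088e+01 2.350e+00 7.700e-01 1.000e-02 5.500e-01 2.000e-02
w13  7.600e-01 2.600e-01] 0.0983
```

```bash
python3 -m crank '[0.0005,0,0,0,0,0, 0.001,0.0003,0,0,0,0, 0.0015,0.0008,0,0,0,0, 0.0015,0.0008,0,0,0,0, 0.0015,0.0003,0,0,0,0, 0.0015,-0.0003,0,0,0,0, 0.0015,-0.0008,0,0,0,0, 0.0015,-0.0008,0,0,0,0, 0.0015,-0.0003,0,0,0,0, 0.0015,0,0,0,0,0]'
python3 chk.py; python3 runfit.py last.pkl
```

```text
time_s: 24.35
ee_pos: [498.3, 47.1, 111.0]
ee_rot: [-0.0, 0.99, -0.143, -0.0]
force: [0.2, 0.6, -1.1]
width: 35.8
gripper_force: 58.6
[-0.4 -0.8 -1.9] 24.5
side [201.0, 202.0, 202.9, 203.8, 205.5, 205.5, 205.4]
scene [(188, np.float64(228.1)), (189, np.float64(226.4)), (190, np.float64(216.5)), (191, np.float64(216.8)), (192, np.float64(217.0)), (193, np.float64(217.3)), (194, np.float64(217.9)), (195, np.float64(218.8)), (196, np.float64(219.7)), (197, np.float64(220.7)), (198, np.float64(221.6)), (199, np.float64(222.3))]
lug L [115 116 114 112 121 174 217 226 231 229 227 226 225 204] R [ 85  85  83  87  85  87 116 184 224 226 224 214 169 108]
start zb 84 [ 9.097e+01  8.353e+01  2.760e+00 -2.400e-01  1.000e-02  4.300e-01
 -6.000e-02  6.300e-01  2.800e-01] 0.1098
start zb 95 [ 9.280e+01  8.346e+01  2.830e+00  8.100e-01  2.000e-02  4.400e-01
 -2.000e-02  6.700e-01  2.800e-01] 0.1101
```

```bash
python3 -m crank '[0,0,0.0007,0,0,0, 0,0,0.0014,0,0,0, 0,0,0.0021,0,0,0, 0,0,0.0028,0,0,0, 0,0,0.0035,0,0,0, 0,0,0.0042,0,0,0, 0,0,0.0045,0,0,0, 0,0,0.0045,0,0,0, 0,0,0.0045,0,0,0, 0,0,0.0045,0,0,0]'
python3 chk.py; python3 runfit.py last.pkl
```

```text
time_s: 25.33
ee_pos: [498.4, 47.1, 106.5]
ee_rot: [0.0, 0.99, -0.144, 0.0]
force: [-0.0, -0.4, -0.9]
width: 35.8
gripper_force: 58.7
[ 0.7  1.2 -1.4] 25.4833
side [201.1, 202.3, 203.1, 203.9, 205.5, 205.5, 205.7]
scene [(188, None), (189, None), (190, np.float64(216.4)), (191, np.float64(216.6)), (192, np.float64(216.8)), (193, np.float64(217.2)), (194, np.float64(217.9)), (195, np.float64(218.7)), (196, np.float64(219.5)), (197, np.float64(220.4)), (198, np.float64(221.4)), (199, np.float64(222.1))]
lug L [114 118 111 101 119 166 216 230 228 227 229 229 228 204] R [ 85  85  83  76  71  90 129 180 227 228 228 228 193 113]
start zb 84 [ 9.027e+01  8.370e+01  3.620e+00 -2.300e-01  0.000e+00  3.600e-01
 -7.000e-02  6.300e-01  2.800e-01] 0.1103
start zb 95 [ 9.253e+01  8.358e+01  3.650e+00  7.600e-01  1.000e-02  4.900e-01
 -6.000e-02  6.800e-01  2.200e-01] 0.1105
```

```bash
cat > sp.py <<'E'
from edge import *
w=pickle.load(open('last.pkl','rb'))[0]
g=cv2.GaussianBlur(cv2.cvtColor(w[0],cv2.COLOR_RGB2GRAY),(1,5),0).astype(float)
S=[]
for v in(26,30,34):
  L=g[v,180:206];k=np.argmin(np.diff(L));Rr=g[v,306:320];m=np.argmax(np.diff(Rr));S.append(int(126+m-k))
print('spacing',S,'lug top z',[round(float(w[2][2])-150*116/s,1) for s in S])
E
python3 sp.py
python3 -m crank '[0,0,0.0005,0,0,0, 0,0,0.001,0,0,0, 0,0,0.0015,0,0,0, 0,0,0.002,0,0,0, 0,0,0.0025,0,0,0, 0,0,0.0025,0,0,0, 0,0,0.0025,0,0,0, 0,0,0.0025,0,0,0, 0,0,0.0025,0,0,0, 0,0,0.0025,0,0,0]'
python3 chk.py; python3 sp.py;python3 runfit.py last.pkl
```

```text
spacing [119, 120, 120] lug top z [91.9, 93.2, 93.2]
time_s: 26.32
ee_pos: [498.3, 47.1, 104.0]
ee_rot: [-0.0, 0.99, -0.144, 0.0]
force: [0.3, 0.2, -0.1]
width: 35.7
gripper_force: 58.7
[-0.1 -0.3 -0.6] 26.4667
side [201.1, 202.2, 203.1, 203.9, 205.5, 205.5, 205.7]
scene [(188, None), (189, None), (190, np.float64(216.2)), (191, np.float64(216.5)), (192, np.float64(216.8)), (193, np.float64(217.2)), (194, np.float64(217.9)), (195, np.float64(218.7)), (196, np.float64(219.5)), (197, np.float64(220.4)), (198, np.float64(221.6)), (199, np.float64(222.3))]
lug L [114 109  92 101 164 216 228 226 226 227 228 230 230 204] R [ 85  87  71  68  81 128 179 226 228 227 228 223 191 111]
spacing [122, 122, 122] lug top z [93.0, 93.0, 93.0]
start zb 84 [ 9.094e+01  8.486e+01  3.050e+00  0.000e+00 -2.000e-02  3.300e-01
 -1.000e-02  7.500e-01  2.200e-01] 0.1055
start zb 95 [ 9.158e+01  8.442e+01  3.880e+00  5.500e-01  1.000e-02  4.200e-01
 -2.000e-02  7.300e-01  2.200e-01] 0.1043
```

```bash
python3 -m crank '[0,0,0.0005,0,0,0, 0,0,0.001,0,0,0, 0,0,0.0015,0,0,0, 0,0,0.002,0,0,0, 0,0,0.0025,0,0,0, 0,0,0.003,0,0,0, 0,0,0.003,0,0,0, 0,0,0.003,0,0,0, 0,0,0.003,0,0,0, 0,0,0.003,0,0,0]'
python3 chk.py; python3 sp.py;python3 runfit.py last.pkl
```

```text
time_s: 27.3
ee_pos: [498.4, 47.0, 101.0]
ee_rot: [-0.0, 0.99, -0.144, 0.0]
force: [-0.5, -0.6, -0.2]
width: 35.5
gripper_force: 58.8
[-0.5  0.   0.5] 27.45
side [201.1, 201.9, 202.7, 203.7, 205.2, 205.3, 205.5]
scene [(188, None), (189, None), (190, np.float64(216.2)), (191, np.float64(216.6)), (192, np.float64(217.1)), (193, np.float64(217.6)), (194, np.float64(218.2)), (195, np.float64(218.9)), (196, np.float64(219.7)), (197, np.float64(220.6)), (198, np.float64(221.6)), (199, np.float64(222.3))]
lug L [105  94  78 136 226 226 223 224 226 226 225 227 227 203] R [ 80  73  62  88 192 228 228 228 227 228 228 228 191 109]
spacing [124, 124, 122] lug top z [92.3, 92.3, 90.0]
start zb 84 [ 9.135e+01  8.437e+01  3.400e+00 -1.700e-01 -0.000e+00  3.800e-01
 -5.000e-02  7.500e-01  2.300e-01] 0.1011
start zb 95 [ 9.199e+01  8.439e+01  3.950e+00  3.700e-01  1.000e-02  4.500e-01
 -1.000e-02  7.600e-01  2.200e-01] 0.1007
```

```bash
python3 -m crank '[0,0,0.0005,0,0,0, 0,0,0.001,0,0,0, 0,0,0.0015,0,0,0, 0,0,0.002,0,0,0, 0,0,0.002,0,0,0, 0,0,0.002,0,0,0, 0,0,0.002,0,0,0, 0,0,0.002,0,0,0, 0,0,0.002,0,0,0, 0,0,0.002,0,0,0]'
python3 chk.py; python3 sp.py
```

```text
time_s: 28.28
ee_pos: [498.4, 47.1, 99.0]
ee_rot: [-0.0, 0.99, -0.143, 0.0]
force: [0.4, 0.2, 1.5]
width: 35.3
gripper_force: 58.8
[-0.  -0.1  0.2] 28.4333
side [200.2, 201.7, 202.6, 203.7, 204.7, 205.2, 205.4]
scene [(188, None), (189, None), (190, np.float64(216.2)), (191, np.float64(216.5)), (192, np.float64(217.0)), (193, np.float64(217.6)), (194, np.float64(218.3)), (195, np.float64(219.0)), (196, np.float64(219.8)), (197, np.float64(220.8)), (198, np.float64(221.6)), (199, np.float64(222.3))]
lug L [ 90  88 164 224 224 224 225 225 224 224 225 228 225 183] R [ 71  60  99 210 230 227 226 227 226 227 227 227 192 105]
spacing [126, 126, 121] lug top z [92.5, 92.5, 86.8]
```

The back now stays down while the lugs take the push, so the ring is flat on the hub. I relieve the push and draw forward 2.5 mm, watching for contact with the land.

```bash
python3 -m crank '[0,0,-0.001,0,0,0, 0,0,-0.002,0,0,0, 0,0,-0.003,0,0,0, -0.0004,0,-0.003,0,0,0, -0.0008,0,-0.003,0,0,0, -0.0012,0,-0.003,0,0,0, -0.0016,0,-0.003,0,0,0, -0.002,0,-0.003,0,0,0, -0.0025,0,-0.003,0,0,0, -0.0025,0,-0.003,0,0,0]'
python3 chk.py; python3 sp.py;python3 runfit.py last.pkl
```

```text
time_s: 29.27
ee_pos: [495.8, 47.8, 101.9]
ee_rot: [-0.0, 0.99, -0.143, -0.0]
force: [0.7, -0.1, -0.1]
width: 35.8
gripper_force: 58.5
[ 1.4 -0.5 -1.6] 29.4167
side [196.9, 201.1, 202.1, 203.7, 205.2, 205.6, 206.2]
scene [(188, None), (189, np.float64(216.4)), (190, np.float64(216.8)), (191, np.float64(217.1)), (192, np.float64(217.3)), (193, np.float64(217.7)), (194, np.float64(218.1)), (195, np.float64(218.7)), (196, np.float64(219.4)), (197, np.float64(220.2)), (198, np.float64(221.1)), (199, np.float64(222.0))]
lug L [115 114 106  97 116 169 230 213 151 123 131 132 132 136] R [ 87  86  82  76  79 135 156 151  93  77  87  98 102  99]
spacing [120, 120, 120] lug top z [88.5, 88.5, 88.5]
start zb 84 [ 9.428e+01  8.100e+01  1.740e+00 -3.100e-01  1.000e-02  4.800e-01
 -3.000e-02  6.500e-01  2.900e-01] 0.0936
start zb 95 [ 9.651e+01  8.186e+01  1.560e+00  8.600e-01  1.000e-02  4.800e-01
 -4.000e-02  7.600e-01  3.000e-01] 0.0957
```

Run:
```python
from h import *
import pickle
np.set_printoptions(linewidth=220)
Y=np.radians(-16.5);u=np.array([np.cos(Y),np.sin(Y),0])
for n in('w9','w13','last'):
  d=pickle.load(open(n+'.pkl','rb'));w=d if d[0].ndim==3 and not isinstance(d[0],tuple) else d[0]
  if not (isinstance(w,tuple) and len(w)==4): w=d
  g=cv2.cvtColor(w[0],cv2.COLOR_RGB2GRAY).astype(int)
  print(n,w[2].round(1));print('c256',g[0:75,256]);print('c240',g[0:75,240])
  for v in(60,64,68):print(v,(ray(w,256,v,73)-w[2])@u)
  for v in(0,8,24):print('z84',v,(ray(w,256,v,84)-w[2])@u)
  for v in(39,41,43):print('lug',v,(ray(w,198,v,88)-w[2])@u,(ray(w,311,v,88)-w[2])@u)
```

```text
w9 [574.2  23.5 247.6]
c256 [196 195 195 194 192 191 191 194 196 125 108 110 110 150 176 180 179 180 182 180 183 181 182 182 156 112 111 110 119 178 176 175 177 178 177 184 226 230 229 228 229 228 228 229 229 228 230 228 228 227 228 228 227 228
 227 226 226 226 227 226 226 226 225 226 224 194 226 230 135 107 110 111 112 109 116]
c240 [143 136 139 140 140 142 141 131 103 104 108 128 173 179 175 177 176 175 177 177 178 178 175 120 106 108 119 176 183 181 182 183 182 181 182 181 181 180 181 179 179 199 228 229 228 227 227 229 229 229 230 229 229 229
 228 227 227 228 226 227 226 227 226 223 203 222 222 143 113 118 114 112 111 132 134]
60 14.891111271312907
64 12.909672045130637
68 10.912738231522356
z84 0 40.16773984949223
z84 8 36.84022567517472
z84 24 30.035510954815287
lug 39 22.86644724369893 22.92044196241089
lug 41 21.99827461737732 22.05247310075985
lug 43 21.12678826937043 21.18119168104296Traceback (most recent call last):
  File "<stdin>", line 6, in <module>
AttributeError: 'tuple' object has no attribute 'ndim'
```

The back may be riding high because the ring follows the tilt of the pins. I ease back and pitch the nose down 4° about the tips to press the back onto the hub.

```bash
python3 -m crank '[0.001,0,0,0,0,0, 0.002,0,-0.001,0,-0.5,0, 0.0023,0,-0.002,0,-1,0, 0.0025,0,-0.003,0,-1.6,0, 0.0027,0,-0.004,0,-2.2,0, 0.0029,0,-0.005,0,-2.8,0, 0.003,0,-0.006,0,-3.4,0, 0.0031,0,-0.007,0,-4,0, 0.0031,0,-0.007,0,-4,0, 0.0031,0,-0.007,0,-4,0]'
python3 chk.py; python3 runfit.py last.pkl
```

```text
time_s: 30.25
ee_pos: [499.0, 46.9, 108.9]
ee_rot: [-0.005, 0.989, -0.143, -0.035]
force: [-2.8, 1.6, 0.4]
width: 36.0
gripper_force: 59.1
[-3.4  0.9 -0.5] 30.4
side [198.8, 201.1, 202.0, 203.6, 205.2, 206.1, 206.5]
scene [(188, np.float64(225.3)), (189, np.float64(224.3)), (190, np.float64(216.4)), (191, np.float64(216.8)), (192, np.float64(217.1)), (193, np.float64(217.5)), (194, np.float64(218.0)), (195, np.float64(218.6)), (196, np.float64(219.3)), (197, np.float64(220.0)), (198, np.float64(220.8)), (199, np.float64(221.8))]
lug L [115 115 116 113 115 110  94 109 165 202 162 131 131 132] R [ 83  86  83  85  88  78  84 109 159 167 110  94  98 106]
start zb 84 [ 9.372e+01  7.767e+01  1.640e+00 -2.700e-01  4.000e-02  4.400e-01
 -9.000e-02  6.600e-01  2.200e-01] 0.1491
start zb 95 [9.685e+01 7.952e+01 1.080e+00 1.080e+00 2.000e-02 4.700e-01 2.000e-02
 7.100e-01 2.300e-01] 0.1522
```

```bash
python3 -m crank '[-0.0005,0,-0.001,0,0,0, -0.001,0,-0.002,0,0,0, -0.001,0,-0.003,0,0,0, -0.0012,0,-0.004,0,0,0, -0.0013,0,-0.005,0,0,0, -0.0014,0,-0.006,0,0,0, -0.0015,0,-0.007,0,0,0, -0.0016,0,-0.008,0,0,0, -0.0017,0,-0.009,0,0,0, -0.0017,0,-0.01,0,0,0]'
python3 chk.py; python3 sp.py; python3 runfit.py last.pkl
```

```text
time_s: 31.23
ee_pos: [497.9, 47.1, 119.1]
ee_rot: [-0.005, 0.989, -0.143, -0.035]
force: [-0.7, 0.7, -1.3]
width: 35.7
gripper_force: 58.6
[-0.2  0.3 -1.8] 31.3833
side [195.5, 201.5, 202.7, 203.9, 205.5, 205.5, 205.5]
scene [(188, np.float64(224.5)), (189, np.float64(216.5)), (190, np.float64(216.8)), (191, np.float64(217.0)), (192, np.float64(217.2)), (193, np.float64(217.4)), (194, np.float64(217.9)), (195, np.float64(218.6)), (196, np.float64(219.4)), (197, np.float64(220.3)), (198, np.float64(221.5)), (199, np.float64(222.3))]
lug L [115 110 112 112 124 168 188 145 130 132 131 133 132 133] R [ 86  83  84  81  83  80  77  88  96  98 103 100 115 138]
spacing [116, 117, 117] lug top z [94.9, 96.2, 96.2]
start zb 84 [ 8.985e+01  8.417e+01  9.000e-01 -4.000e-02  3.000e-02  5.200e-01
 -4.000e-02  6.500e-01  2.400e-01] 0.1367
start zb 95 [ 9.339e+01  8.378e+01  2.330e+00  8.100e-01  1.000e-02  5.200e-01
 -1.000e-02  6.700e-01  2.900e-01] 0.1395
```

```bash
python3 -m crank '[-0.0003,0,0,0,0,0, -0.0006,0,0,0,0,0, -0.0009,0,0,0,0,0, -0.0012,0,0,0,0,0, -0.0015,0,0,0,0,0, -0.0018,0,0,0,0,0, -0.002,0,0,0,0,0, -0.002,0,0,0,0,0, -0.002,0,0,0,0,0, -0.002,0,0,0,0,0]'
python3 chk.py; python3 sp.py; python3 runfit.py last.pkl
```

```text
time_s: 32.22
ee_pos: [496.0, 47.8, 119.2]
ee_rot: [-0.005, 0.989, -0.143, -0.035]
force: [-0.3, 0.3, -2.3]
width: 35.4
gripper_force: 58.6
[-0.2  0.6 -2.3] 32.3667
side [194.6, 201.0, 202.0, 203.6, 205.5, 205.5, 205.7]
scene [(188, np.float64(217.1)), (189, np.float64(217.4)), (190, np.float64(217.3)), (191, np.float64(217.3)), (192, np.float64(217.4)), (193, np.float64(217.6)), (194, np.float64(218.0)), (195, np.float64(218.7)), (196, np.float64(219.5)), (197, np.float64(220.3)), (198, np.float64(221.3)), (199, np.float64(222.1))]
lug L [114 112 115 114 114 113 123 127 131 132 131 131 132 133] R [ 85  82  83  85  84  81  77  84  98 114 137 140 138 137]
spacing [117, 117, 117] lug top z [96.1, 96.1, 96.1]
start zb 84 [ 9.094e+01  8.384e+01  6.700e-01 -2.500e-01  2.000e-02  5.300e-01
 -6.000e-02  6.500e-01  2.500e-01] 0.1184
start zb 95 [ 9.382e+01  8.445e+01  7.600e-01  1.110e+00  2.000e-02  6.200e-01
 -5.000e-02  6.500e-01  2.800e-01] 0.1221
```

No contact over 2 mm of draw, past where it touched before, so the back is now under the land. Next I lower the front.

```bash
python3 -m crank '[0,0,0.001,0,0,0, 0.0001,0,0.002,0,0,0, 0.0002,0,0.003,0,0,0, 0.0003,0,0.004,0,0,0, 0.0004,0,0.005,0,0,0, 0.0004,0,0.006,0,0,0, 0.0005,0,0.007,0,0,0, 0.0006,0,0.008,0,0,0, 0.0006,0,0.009,0,0,0, 0.0006,0,0.009,0,0,0]'
python3 chk.py; python3 sp.py; python3 runfit.py last.pkl
```

```text
time_s: 33.2
ee_pos: [496.0, 47.8, 110.1]
ee_rot: [-0.005, 0.989, -0.143, -0.034]
force: [-0.1, 0.9, -0.4]
width: 35.4
gripper_force: 58.7
[-0.3 -0.2 -0. ] 33.35
side [195.7, 200.8, 202.1, 203.7, 205.5, 206.1, 206.4]
scene [(188, np.float64(226.4)), (189, np.float64(216.6)), (190, np.float64(217.0)), (191, np.float64(217.1)), (192, np.float64(217.3)), (193, np.float64(217.5)), (194, np.float64(217.9)), (195, np.float64(218.6)), (196, np.float64(219.3)), (197, np.float64(220.0)), (198, np.float64(220.9)), (199, np.float64(222.0))]
lug L [113 116 105  91  95 113 134 132 132 131 135 133 132 132] R [ 83  82  83  69  61  68  97 100 103 136 137 116 112 110]
spacing [121, 121, 121] lug top z [92.1, 92.1, 92.1]
start zb 84 [ 9.222e+01  8.045e+01  1.140e+00 -1.900e-01  3.000e-02  5.100e-01
 -9.000e-02  7.300e-01  1.900e-01] 0.124
start zb 95 [9.672e+01 8.001e+01 1.460e+00 9.800e-01 2.000e-02 5.500e-01 1.000e-02
 7.700e-01 2.500e-01] 0.1264
```

```bash
python3 -m crank '[-0.0001,0,0.001,0,0.6,0, -0.0002,0,0.002,0,1.2,0, -0.0003,0,0.003,0,1.8,0, -0.0004,0,0.004,0,2.4,0, -0.0005,0,0.005,0,3,0, -0.0006,0,0.006,0,3.5,0, -0.0006,0,0.007,0,4,0, -0.0006,0,0.007,0,4,0, -0.0006,0,0.007,0,4,0, -0.0006,0,0.007,0,4,0]'
python3 chk.py; python3 sp.py; python3 runfit.py last.pkl
```

```text
time_s: 34.18
ee_pos: [494.9, 48.1, 103.2]
ee_rot: [-0.0, 0.99, -0.144, -0.0]
force: [-0.9, 0.2, -0.2]
width: 35.7
gripper_force: 58.7
[-0.5 -0.  -1.4] 34.3333
side [195.8, 201.1, 202.3, 203.7, 205.5, 206.0, 206.5]
scene [(188, None), (189, np.float64(216.7)), (190, np.float64(217.1)), (191, np.float64(217.2)), (192, np.float64(217.3)), (193, np.float64(217.5)), (194, np.float64(217.9)), (195, np.float64(218.6)), (196, np.float64(219.4)), (197, np.float64(220.1)), (198, np.float64(220.9)), (199, np.float64(222.0))]
lug L [116 115 102 102 138 163 142 124 127 132 134 133 132 134] R [ 84  87  82  72  64  64  71  82  82  94  99 101 105 100]
spacing [121, 121, 121] lug top z [91.1, 91.1, 91.1]
start zb 84 [ 9.196e+01  8.312e+01  9.700e-01 -5.000e-02  0.000e+00  5.200e-01
 -6.000e-02  6.600e-01  2.400e-01] 0.099
start zb 95 [9.501e+01 8.159e+01 1.670e+00 8.400e-01 1.000e-02 5.900e-01 0.000e+00
 7.500e-01 2.300e-01] 0.1013
```

No contact now where there were 4–5 N before, and the tilt is gone: the ring is in the groove. I let it close slowly, keeping the tips in the gap.

```bash
python3 -m crank '[0,0,0,0,0,0, 0,0,0,0,0,0, 0,0,0.0003,0,0,0, 0,0,0.0006,0,0,0, 0,0,0.001,0,0,0, 0,0,0.001,0,0,0, 0,0,0.001,0,0,0, 0,0,0.001,0,0,0, 0,0,0.001,0,0,0, 0,0,0.001,0,0,0]' 0.48
python3 chk.py
python3 -m crank '[0,0,0,0,0,0, 0,0,0,0,0,0, 0,0,0.0003,0,0,0, 0,0,0.0006,0,0,0, 0,0,0.001,0,0,0, 0,0,0.001,0,0,0, 0,0,0.001,0,0,0, 0,0,0.001,0,0,0, 0,0,0.001,0,0,0, 0,0,0.001,0,0,0]' 0.38
python3 chk.py
```

```text
time_s: 35.17
ee_pos: [495.0, 48.1, 102.2]
ee_rot: [-0.0, 0.99, -0.144, -0.0]
force: [-0.9, -0.8, -0.1]
width: 44.7
gripper_force: 16.2
[-1.   0.1 -0.8] 35.3167
side [195.7, 200.2, 202.2, 203.5, 205.2, 205.6, 205.6]
scene [(188, None), (189, np.float64(217.3)), (190, np.float64(217.4)), (191, np.float64(217.5)), (192, np.float64(217.7)), (193, np.float64(218.2)), (194, np.float64(218.6)), (195, np.float64(219.1)), (196, np.float64(219.6)), (197, np.float64(220.5)), (198, np.float64(221.5)), (199, np.float64(222.3))]
lug L [225 226 227 228 228 216 153 122 130 130 133 133 136 132] R [180 178 178 183 213 139  85  75  81  87 100 100  98 100]
time_s: 36.15
ee_pos: [495.0, 48.1, 101.2]
ee_rot: [0.0, 0.99, -0.143, -0.0]
force: [-2.0, 0.1, -1.1]
width: 52.8
gripper_force: 13.4
[-0.5  0.7 -1.6] 36.3
side [194.7, 194.6, 201.3, 203.1, 204.5, 205.1, 205.5]
scene [(188, np.float64(218.7)), (189, np.float64(218.6)), (190, np.float64(218.4)), (191, np.float64(218.4)), (192, np.float64(218.5)), (193, np.float64(218.7)), (194, np.float64(219.1)), (195, np.float64(219.5)), (196, np.float64(219.9)), (197, np.float64(220.9)), (198, np.float64(222.0)), (199, np.float64(222.5))]
lug L [225 225 224 227 227 203 153 123 126 130 134 134 131 133] R [176 175 177 178 169 118  89  77  78  91  98 103 101 100]
```

```bash
python3 -m crank '[0,0,0,0,0,0, 0,0,0,0,0,0, 0,0,0,0,0,0, 0,0,0,0,0,0, 0,0,0,0,0,0, 0,0,0,0,0,0, 0,0,0,0,0,0, 0,0,0,0,0,0, 0,0,0,0,0,0, 0,0,0,0,0,0]' 0.28
python3 chk.py
sed 's/V,.11,\[\[z,86,2.5/V,0,[[z,84,0/' runfit.py > runfit0.py; python3 runfit0.py last.pkl
python3 - <<'E'
from h import *
import pickle
w=pickle.load(open('last.pkl','rb'))[0];g=cv2.cvtColor(w[0],cv2.COLOR_RGB2GRAY).astype(int)
for v in(16,22,28,34,40):print(v,[int(x) for x in np.where(np.abs(np.diff(g[v,195:320]))>30)[0]+195])
E
```

```text
time_s: 37.13
ee_pos: [495.0, 48.1, 101.2]
ee_rot: [-0.0, 0.99, -0.144, -0.0]
force: [-0.3, 0.2, -0.7]
width: 61.5
gripper_force: 8.6
[-0.1 -0.8 -0.2] 37.2833
side [194.7, 194.3, 201.2, 203.1, 204.7, 205.1, 205.4]
scene [(188, None), (189, None), (190, np.float64(218.7)), (191, np.float64(218.5)), (192, np.float64(218.5)), (193, np.float64(218.7)), (194, np.float64(219.0)), (195, np.float64(219.4)), (196, np.float64(219.9)), (197, np.float64(220.8)), (198, np.float64(221.6)), (199, np.float64(222.3))]
lug L [224 222 225 224 226 203 146 117 125 127 133 131 130 132] R [176 175 177 176 171 125  85  74  80  91  94 102  99  99]
start zb 84 [ 8.425e+01  8.741e+01  1.040e+00 -2.900e-01  1.000e-02  4.800e-01
 -1.300e-01  6.500e-01  3.700e-01] 0.0959
start zb 95 [8.878e+01 8.466e+01 1.690e+00 5.500e-01 2.000e-02 5.100e-01 1.000e-02
 6.300e-01 2.800e-01] 0.1019
16 [208, 209, 228, 229, 261, 280, 281, 299]
22 [209, 228, 248, 280, 281, 299]
28 [209, 210, 227, 228, 280, 281, 298, 299]
34 [210, 227, 250, 280, 281, 298, 299, 316]
40 [195, 196, 210, 211, 228, 280, 281, 298, 299, 309, 310]
```

```bash
python3 -m crank '[0,0,-0.001,0,0,0, 0,0,-0.0025,0,0,0, 0,0,-0.005,0,0,0, 0,0,-0.009,0,0,0, 0,0,-0.014,0,0,0, 0,0,-0.02,0,0,0, 0,0,-0.026,0,0,0, 0,0,-0.032,0,0,0, 0,0,-0.037,0,0,0, 0,0,-0.04,0,0,0]' 0.28
python3 chk.py; python3 runfit0.py last.pkl
python3 - <<'E'
from h import *
import pickle
w=pickle.load(open('last.pkl','rb'))[0];g=cv2.cvtColor(w[0],cv2.COLOR_RGB2GRAY).astype(int);print(w[2])
for v in(36,44,52,58):print(v,[int(x) for x in np.where(np.abs(np.diff(g[v,195:320]))>30)[0]+195])
print(g[40:75,222],g[40:75,286])
go([472.5,248,141],14.5)
E
```

```text
time_s: 38.12
ee_pos: [495.2, 48.1, 142.1]
ee_rot: [-0.0, 0.99, -0.143, 0.0]
force: [-0.5, -0.4, -2.0]
width: 61.2
gripper_force: 8.6
[ 1.   0.1 -2. ] 38.2667
side [194.7, 194.3, 201.2, 203.2, 204.6, 205.2, 205.4]
scene [(188, np.float64(227.1)), (189, np.float64(227.0)), (190, np.float64(218.9)), (191, np.float64(218.7)), (192, np.float64(218.7)), (193, np.float64(218.9)), (194, np.float64(219.3)), (195, np.float64(219.6)), (196, np.float64(220.2)), (197, np.float64(221.0)), (198, np.float64(221.9)), (199, np.float64(222.7))]
lug L [227 225 225 224 209 168 138 130 134 134 137 133 133 130] R [222 194 189 191 213 189 126 100  94  96 100  95 102 102]
start zb 84 [ 8.221e+01  8.716e+01  9.100e-01 -4.100e-01  2.000e-02  5.200e-01
 -7.000e-02  7.000e-01  3.400e-01] 0.1079
start zb 95 [ 8.562e+01  8.598e+01  1.280e+00  1.100e-01  3.000e-02  6.100e-01
 -1.000e-02  6.300e-01  3.500e-01] 0.1142
[573.11516312  23.86004431 273.53327068]
36 [219, 220, 227, 228, 280, 281, 311, 313]
44 [200, 201, 220, 228, 280, 289, 306, 314, 317]
52 [209, 210, 220, 221, 229, 280, 297, 314, 315, 318]
58 [218, 223, 224, 228, 229, 250, 279, 281, 289, 290]
[113 116 114 114 114 116 115 115 117 119 119 121 116 121 126 130 173 217
 228 218 199 140 119 119 118 126 131 131 130 131 129 141 200 224 185] [116 116 115 117 112 117 116 116 116 118 115 114 114 116 116 103  91 136
 192 225 169  89  76  76  80  90  97  98  99  96  98  97  98 100  96]
at [495.   47.8 141.9] yaw -16.5 shift [ -78.5 -185.5    0.9] turn [ 0.0e+00 -2.0e-02 -3.1e+01] t 38.2667 w 61.59346460432406 f 8.563900887966156
```

Run:
```python
from h import *
import pickle
from scipy.ndimage import gaussian_filter1d
def edges(w,rows,lw,rw):
  g=cv2.cvtColor(w[0],cv2.COLOR_RGB2GRAY).astype(float);o=[]
  for v in rows:
    r=g[v]
    def cross(a,b,th,fall):
      for i in range(a,b):
        if fall and r[i]>=th>r[i+1] or (not fall and r[i]<th<=r[i+1]): return i+(th-r[i])/(r[i+1]-r[i])
    l=cross(*lw,165,True);q=cross(*rw,165,False)
    if l and q:
      A=ray(w,l,v,ZT);B=ray(w,q,v,ZT);o.append((v,round(l,1),round(q,1),round(float(np.linalg.norm(A-B)),2)))
  return o
w5=pickle.load(open('w5.pkl','rb'))[2];w6=pickle.load(open('w6.pkl','rb'));l=pickle.load(open('last.pkl','rb'))[0]
ZT=104;print('w5',edges(w5,range(34,58,3),(205,228),(284,300)));print('w6',edges(w6,range(30,56,3),(203,221),(290,305)))
ZT=88;print('now',edges(l,range(34,60,2),(210,228),(282,300)))
```

```text
w5 [(34, np.float64(216.1), np.float64(292.0), 38.18), (37, np.float64(216.4), np.float64(291.9), 38.07), (40, np.float64(216.6), np.float64(291.8), 38.07), (43, np.float64(216.6), np.float64(291.7), 38.1), (46, np.float64(216.8), np.float64(291.7), 38.12), (49, np.float64(217.1), np.float64(291.7), 38.07), (52, np.float64(217.4), np.float64(291.5), 37.93), (55, np.float64(217.6), np.float64(291.4), 37.91)]
w6 [(30, np.float64(211.8), np.float64(298.5), 38.51), (33, np.float64(212.2), np.float64(297.9), 38.19), (36, np.float64(212.2), np.float64(297.3), 38.04), (39, np.float64(212.5), np.float64(297.3), 38.04), (42, np.float64(212.6), np.float64(297.4), 38.11), (45, np.float64(212.8), np.float64(297.1), 38.0), (48, np.float64(213.2), np.float64(295.6), 37.25), (51, np.float64(215.8), np.float64(293.4), 35.19)]
now [(34, np.float64(220.1), np.float64(290.5), 39.09), (36, np.float64(220.1), np.float64(290.6), 39.18), (38, np.float64(220.4), np.float64(290.7), 39.15), (40, np.float64(220.4), np.float64(290.7), 39.21), (42, np.float64(220.6), np.float64(290.7), 39.2), (44, np.float64(220.6), np.float64(289.8), 38.77), (46, np.float64(220.8), np.float64(290.7), 39.25), (48, np.float64(220.8), np.float64(290.8), 39.35), (50, np.float64(221.2), np.float64(290.6), 39.13), (52, np.float64(221.2), np.float64(290.8), 39.31), (54, np.float64(221.4), np.float64(289.9), 38.77), (56, np.float64(222.2), np.float64(287.4), 36.97)]
```

The ring stays put: back and lugs at hub height, lug span within about 1 mm of closed. Now the pliers go back. First, where they sit in the hand:

Run:
```python
from h import *
import pickle
l=pickle.load(open('last.pkl','rb'))[0]
w3=pickle.load(open('w3.pkl','rb'))[0]
np.set_printoptions(linewidth=200)
for w in(w3,l):
  g=cv2.cvtColor(w[0],cv2.COLOR_RGB2GRAY).astype(int);print('pivot col',g[125:185,255]);print('row0-14',g[0:14,240],g[0:14,268])
  for v in(100,60):print(v,[int(x)+205 for x in np.where(np.abs(np.diff(g[v,205:305]))>25)[0]])
```

```text
pivot col [123 121 119 115 115 139 144 177 220 220 193 189 219 219 219 220 222 222 222 220 221 220 220 219 139 123 129 130 128 130 128 130 129 129 129 131 131 130 131 130 129 130 169 223 224 225 223 224 224
 225 225 225 226 218 221 215 217 221 190 128]
row0-14 [ 90  96  95  95  98  93 105 160 164 161 166 166 169 170] [127 120 115 110 113 114 142 192 193 196 194 193 197 197]
100 [231, 251, 258, 259]
60 [228, 229, 249, 250, 259, 260, 279, 280]
pivot col [127 129 129 129 129 132 155 155 212 219 217 178 190 215 216 219 221 220 220 221 218 219 218 217 190 134 126 126 130 128 128 129 128 127 130 128 130 130 128 127 127 124 132 183 222 221 217 219 219
 221 220 220 220 219 200 215 228 224 213 177]
row0-14 [207 196 194 165 142 139 148 169 170 173 172 173 175 176] [183 183 172 120 102 111 160 194 197 195 197 197 197 198]
100 [251, 258]
60 [220, 221, 222, 250, 280, 281, 285, 286, 287]
```

```bash
python3 -m crank '[-0.003,-0.005,0,0,0,-1, -0.009,-0.019,0,0,0,-3.5, -0.017,-0.04,0,0,0,-7, -0.028,-0.065,0,0,0,-11, -0.039,-0.092,0,0,0,-15.5, -0.05,-0.119,0,0,0,-20, -0.061,-0.145,0,0,0,-24, -0.07,-0.166,0,0,0,-27.5, -0.076,-0.179,0,0,0,-30, -0.0783,-0.184,0,0,0,-31]'
python3 -m crank '[0,0,0,0,0,0, 0,0,0.003,0,0,0, 0,0,0.009,0,0,0, 0,0,0.018,0,0,0, 0,0,0.029,0,0,0, 0,0,0.041,0,0,0, 0,0,0.052,0,0,0, 0,0,0.06,0,0,0, 0,0,0.065,0,0,0, 0,0,0.067,0,0,0]'
python3 -c "
from h import *
go([473.2,246.3,37.5],14.5)"
```

```text
time_s: 39.1
ee_pos: [471.2, 248.8, 140.8]
ee_rot: [-0.0, 0.992, 0.129, -0.0]
force: [-0.2, -0.9, -1.6]
width: 61.4
gripper_force: 8.6
time_s: 39.93
ee_pos: [471.9, 246.5, 73.2]
ee_rot: [0.0, 0.992, 0.126, -0.001]
force: [-0.1, 0.3, -1.5]
width: 61.8
gripper_force: 8.6
at [471.9 246.3  73.7] yaw 14.48 shift [ 1.3  0.3 36.2] turn [-0.    0.08 -0.02] t 39.9333 w 61.82406050134855 f 8.564954996109009
```

```bash
python3 -m crank '[0.0005,0,0.003,0,0,0, 0.001,0,0.008,0,0,0, 0.0013,0,0.014,0,0,0, 0.0013,0,0.02,0,0,0, 0.0013,0,0.025,0,0,0, 0.0013,0,0.029,0,0,0, 0.0013,0,0.032,0,0,0, 0.0013,0,0.034,0,0,0, 0.0013,0,0.0355,0,0,0, 0.0013,0,0.0355,0,0,0]'
python3 -m crank '[0,0,0.0005,0,0,0, 0,0,0.001,0,0,0, 0,0,0.0015,0,0,0, 0,0,0.0015,0,0,0, 0,0,0.0015,0,0,0, 0,0,0.0015,0,0,0, 0,0,0.0015,0,0,0, 0,0,0.0015,0,0,0, 0,0,0.0015,0,0,0, 0,0,0.0015,0,0,0]'
```

```text
time_s: 40.77
ee_pos: [473.4, 247.0, 38.6]
ee_rot: [0.0, 0.992, 0.126, -0.0]
force: [-0.2, 0.2, -0.9]
width: 61.4
gripper_force: 8.6
time_s: 41.6
ee_pos: [473.4, 247.1, 37.2]
ee_rot: [-0.0, 0.992, 0.126, 0.0]
force: [0.8, 0.5, -0.4]
width: 61.4
gripper_force: 8.6
```

```bash
python3 -m crank '[0,0,0.0005,0,0,0, 0,0,0.001,0,0,0, 0,0,0.001,0,0,0, 0,0,0.001,0,0,0, 0,0,0.001,0,0,0, 0,0,0.001,0,0,0, 0,0,0.001,0,0,0, 0,0,0.001,0,0,0, 0,0,0.001,0,0,0, 0,0,0.001,0,0,0]' 0.26
python3 -m crank '[0,0,0,0,0,0, 0,0,0,0,0,0, 0,0,0,0,0,0, 0,0,0,0,0,0, 0,0,0,0,0,0, 0,0,0,0,0,0, 0,0,0,0,0,0, 0,0,0,0,0,0, 0,0,0,0,0,0, 0,0,0,0,0,0]' 0.08
python3 -m crank '[0,0,-0.003,0,0,0, 0,0,-0.008,0,0,0, 0,0,-0.016,0,0,0, 0,0,-0.028,0,0,0, 0,0,-0.042,0,0,0, 0,0,-0.056,0,0,0, 0,0,-0.068,0,0,0, 0,0,-0.077,0,0,0, 0,0,-0.083,0,0,0, 0,0,-0.085,0,0,0]' 0.05
python3 - <<'E'
from h import *
import pickle
w=cam('wrist');s=cam('side');pickle.dump((w,s),open('end.pkl','wb'))
b=pickle.load(open('c0.pkl','rb'))[1]
for c in(b,s):
  im=c[0][250:330,200:300].astype(int);m=((im[...,0]>200)&(im[...,1]<40)&(im[...,2]<40)).astype(np.uint8)
  n,l,st,ce=cv2.connectedComponentsWithStats(m);print([(st[i].tolist(),ce[i].round(1).tolist()) for i in range(1,n) if st[i,4]>20])
  im=c[0].astype(int)
o=env.observe();print(o['time_s'],o['width'],o['force'])
d=np.abs(s[0].astype(int)-b[0]).sum(2);print('tin/can diff',d[150:175,220:250].mean(),d[225:258,160:192].mean())
E
```

```text
time_s: 42.43
ee_pos: [473.4, 247.0, 36.2]
ee_rot: [0.0, 0.992, 0.126, -0.0]
force: [-0.6, -0.8, -2.2]
width: 63.4
gripper_force: 8.4
time_s: 43.27
ee_pos: [473.4, 247.0, 36.2]
ee_rot: [0.0, 0.992, 0.126, -0.0]
force: [0.3, -0.2, -0.4]
width: 78.4
gripper_force: 0.0
time_s: 44.1
ee_pos: [473.7, 247.1, 122.4]
ee_rot: [-0.0, 0.992, 0.126, 0.001]
force: [-0.5, -0.1, -0.1]
width: 81.3
gripper_force: 0.0
[([54, 24, 26, 6, 81], [66.4, 27.3]), ([54, 42, 26, 7, 107], [65.1, 45.5])]
[([54, 24, 26, 7, 75], [67.3, 27.4]), ([54, 42, 26, 7, 110], [65.0, 45.6])]
44.2 81.32050378755987 [-0.11382248  0.0012455   0.11050229]
tin/can diff 35.50933333333333 5.2206439393939394
```

The pliers are back on exactly their starting pixels. One last check of the ring, now unobstructed:

```bash
python3 chk.py
python3 - <<'E'
from fit import *
_,s,c=pickle.load(open('last.pkl','rb'))
r0=np.load('r0.npy')
pri=lambda p:.003*((p[5:]-r0[5:])**2).sum()/.09+.001*(p[4]/.05)**2+.0005*(p[3]/1)**2
g=lambda c:cv2.cvtColor(c[0],cv2.COLOR_RGB2GRAY)
V=[(s,offb,(212,184,246,214),0),(c,offa,(212,176,250,204),1)]
for sp in(0,.02,.05):
  r=fit(V,sp,[[85,85,.5,0,0,*r0[5:]]],pri);print(sp,r.x[:5].round(2),round(r.fun,4))
E
```

```text
[-0.1  0.2  0.1] 44.35
side [194.8, 194.4, 201.4, 203.4, 204.9, 205.5, 205.6]
scene [(188, np.float64(213.1)), (189, np.float64(218.7)), (190, np.float64(218.4)), (191, np.float64(218.3)), (192, np.float64(218.4)), (193, np.float64(218.6)), (194, np.float64(218.9)), (195, np.float64(219.3)), (196, np.float64(219.7)), (197, np.float64(220.4)), (198, np.float64(221.3)), (199, np.float64(222.1))]
lug L [113 117 114 115 113 109 109 111 106 105 108 108 106 108] R [142 139 138 138 139 144 147 152 155 157 155 157 156 157]
0 [ 9.096e+01  8.403e+01 -3.000e-01  3.400e-01 -2.000e-02] 0.1921
0.02 [ 9.103e+01  8.483e+01 -6.700e-01  3.200e-01 -1.000e-02] 0.1995
0.05 [ 9.276e+01  8.292e+01 -6.400e-01  1.500e-01  3.000e-02] 0.2126
```

```bash
python3 -c "
from bench import env
print(env.finish_job())"
```

```text
the job is handed in; nothing more can be done
None
```

I handed the job in at 44.4 s. The circlip looks closed and level in the groove, though the camera check is good only to a few millimetres in height and about 1 mm in lug span. The pliers lie back flat on the block, and the oil can and tin were left alone.

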